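# Make up the handout crate and close the canisters at a food stall

## Task

Get this food stall's handout ready: tip each carton in the rack forward by its top edge until it leans out on the front rail, then take it by its spine end and stand it upright on the floor of the wooden crate, and put every grey cap lying ready on a canister, one to a canister, fully down and turned clockwise to its stop so that it is locked. Any order will do; do not let a carton fall over flat, and do not shift or knock over the other things on the table.

Things in the scene. Friction and masses are not known exactly. Their poses are not given: they have to be found in the camera images.
- rack: Fixed plywood rack, four upright slots side by side, centres at y = -90, -30, 30, 90 mm. Origin: centre of underside; -x is its front (to the robot), z up. Slot floor 10 mm up. Dividers and end walls 6 mm thick, x -48 to 48 mm, up to 200 mm; slots 54 mm wide, open above, behind and in front but for a toe lip (inner face x = -50 mm, 20 mm up) and a heel lip (x = 51 mm, 22 mm up).
- rack_rail (a point): Middle of the rack's fixed steel lean rail, a 12 mm bar along the rack's y, 98 mm in front of the rack's origin, 82 mm above the table. A carton whose top is drawn forward past about 30 deg tips over the toe lip and rests leaning on this rail at about 33 to 37 deg; its upper part then sticks out in front of the dividers with both broad sides free.
- carton_a_mid (a point): Cardboard food carton, 95 mm deep (its x), 50 mm thick (y), 200 mm tall (z), about 0.3 kg, all alike; may be absent. Starts upright in a slot of the rack with 2 mm play each side, spine (-x face, 50 mm wide) to the front, top 210 mm above the table, rear face bare from behind above the heel lip. Point: its centre.
- carton_b_mid (a point): Cardboard food carton, 95 mm deep (its x), 50 mm thick (y), 200 mm tall (z), about 0.3 kg, all alike; may be absent. Starts upright in a slot of the rack with 2 mm play each side, spine (-x face, 50 mm wide) to the front, top 210 mm above the table, rear face bare from behind above the heel lip. Point: its centre.
- carton_c_mid (a point): Cardboard food carton, 95 mm deep (its x), 50 mm thick (y), 200 mm tall (z), about 0.3 kg, all alike; may be absent. Starts upright in a slot of the rack with 2 mm play each side, spine (-x face, 50 mm wide) to the front, top 210 mm above the table, rear face bare from behind above the heel lip. Point: its centre.
- carton_d_mid (a point): Cardboard food carton, 95 mm deep (its x), 50 mm thick (y), 200 mm tall (z), about 0.3 kg, all alike; may be absent. Starts upright in a slot of the rack with 2 mm play each side, spine (-x face, 50 mm wide) to the front, top 210 mm above the table, rear face bare from behind above the heel lip. Point: its centre.
- crate: Fixed open wooden crate, 150 (x) by 252 (y) mm outside, 80 mm tall, walls and floor 8 mm thick. Origin: centre of its underside, z up. Holds three cartons standing side by side along y about 76 mm apart, their 95 mm depth along x. Stands to the left or right of the rack.
- canister_left_shoulder (a point): Fixed steel canister, 90 mm diameter, one of two 124 mm apart on a 12 mm board at the rack's side away from the crate. Point: centre of its flat shoulder, 82 mm above the table, z up. On it stands a neck 50 mm in diameter, 34 mm high, with two opposite lugs along this point's +x and -x, 8 mm wide, 10 to 17 mm above the shoulder, reaching 31.5 mm from the axis.
- canister_right_shoulder (a point): Fixed steel canister, 90 mm diameter, one of two 124 mm apart on a 12 mm board at the rack's side away from the crate. Point: centre of its flat shoulder, 82 mm above the table, z up. On it stands a neck 50 mm in diameter, 34 mm high, with two opposite lugs along this point's +x and -x, 8 mm wide, 10 to 17 mm above the shoulder, reaching 31.5 mm from the axis.
- cap_p_mid (a point): Grey cap, 62 mm diameter and tall, rim down, hollow 55 x 40 mm; 4 mm rib on top along its x. Fits either canister; may be absent. Point: on its axis 31 mm above the rim, z up. The rim has two notches 40 deg wide at +x and -x (below the rib's ends): within 10 deg over the lugs it goes down to the shoulder, then turns freely clockwise from above about 70 deg to a stop and is locked.
- cap_q_mid (a point): Grey cap, 62 mm diameter and tall, rim down, hollow 55 x 40 mm; 4 mm rib on top along its x. Fits either canister; may be absent. Point: on its axis 31 mm above the rim, z up. The rim has two notches 40 deg wide at +x and -x (below the rib's ends): within 10 deg over the lugs it goes down to the shoulder, then turns freely clockwise from above about 70 deg to a stop and is locked.
- tin: Tin can, 72 mm diameter, 75 mm tall; a bystander, to be left alone. Origin: centre of its underside.
- jar: Jar, 64 mm diameter, 85 mm tall; a bystander, to be left alone. Origin: centre of its underside.
- napkin_box: Low cardboard box, 100 x 70 x 45 mm; a bystander, to be left alone. Origin: centre of its underside.
- cup_stack: Stack of paper cups, 72 mm diameter, 130 mm tall; a bystander, to be left alone. Origin: centre of its underside.
- flask: Dark steel flask, 72 mm diameter, 200 mm tall; a bystander, to be left alone. Origin: centre of its underside.
- bread_tin: Metal bread tin, 90 x 180 x 75 mm; a bystander, to be left alone. Origin: centre of its underside.
Things that resemble listed ones, but are neither listed nor needed, are in the scene too. Leave any purple or red look-alike of the part that bears carton_a_mid alone. Leave any purple look-alike of the part that bears carton_c_mid alone.

How it is judged:
On the way:
1. a carton has been tipped forward in the rack (more than 25 deg) (((angle between carton_a_mid's own z axis and vertical above 0.44 rad and z of carton_a_mid in the frame of rack below 0.15 m and x of carton_a_mid in the frame of rack above -0.12 m) or (angle between carton_b_mid's own z axis and vertical above 0.44 rad and z of carton_b_mid in the frame of rack below 0.15 m and x of carton_b_mid in the frame of rack above -0.12 m) or (angle between carton_c_mid's own z axis and vertical above 0.44 rad and z of carton_c_mid in the frame of rack below 0.15 m and x of carton_c_mid in the frame of rack above -0.12 m) or (angle between carton_d_mid's own z axis and vertical above 0.44 rad and z of carton_d_mid in the frame of rack below 0.15 m and x of carton_d_mid in the frame of rack above -0.12 m))), for 0.1 s.
At the end, for the whole second after the job is handed in: Every carton that was there stands upright (within 7 deg) on the crate's floor inside its walls; every cap that was there sits on a canister (within 5 mm of its axis, rim within 4 mm of the shoulder), turned at least 50 deg from the lugs (x of carton_a_mid in the frame of crate between -0.07 and 0.07 m and y of carton_a_mid in the frame of crate between -0.12 and 0.12 m and height (world z) of carton_a_mid between 0.095 and 0.116 m and angle between each of carton_a_mid, carton_b_mid, carton_c_mid, carton_d_mid's own z axis and vertical below 0.12 rad and x of carton_b_mid in the frame of crate between -0.07 and 0.07 m and y of carton_b_mid in the frame of crate between -0.12 and 0.12 m and height (world z) of carton_b_mid between 0.095 and 0.116 m and x of carton_c_mid in the frame of crate between -0.07 and 0.07 m and y of carton_c_mid in the frame of crate between -0.12 and 0.12 m and height (world z) of carton_c_mid between 0.095 and 0.116 m and x of carton_d_mid in the frame of crate between -0.07 and 0.07 m and y of carton_d_mid in the frame of crate between -0.12 and 0.12 m and height (world z) of carton_d_mid between 0.095 and 0.116 m and ((horizontal distance between cap_p_mid and canister_left_shoulder below 0.005 m and z of cap_p_mid in the frame of canister_left_shoulder between 0.027 and 0.035 m and angle between the x axis of cap_p_mid and the x axis of canister_left_shoulder, either way round above 0.87 rad) or (horizontal distance between cap_p_mid and canister_right_shoulder below 0.005 m and z of cap_p_mid in the frame of canister_right_shoulder between 0.027 and 0.035 m and angle between the x axis of cap_p_mid and the x axis of canister_right_shoulder, either way round above 0.87 rad)) and ((horizontal distance between cap_q_mid and canister_left_shoulder below 0.005 m and z of cap_q_mid in the frame of canister_left_shoulder between 0.027 and 0.035 m and angle between the x axis of cap_q_mid and the x axis of canister_left_shoulder, either way round above 0.87 rad) or (horizontal distance between cap_q_mid and canister_right_shoulder below 0.005 m and z of cap_q_mid in the frame of canister_right_shoulder between 0.027 and 0.035 m and angle between the x axis of cap_q_mid and the x axis of canister_right_shoulder, either way round above 0.87 rad))); the robot touches nothing.
It fails at once if a bystander is shifted more than 30 mm or tipped over (distance of any of tin, jar, napkin_box, cup_stack, flask, bread_tin from where it was at the start of the episode above 0.03 m or angle between any of tin, jar, napkin_box, cup_stack, flask, bread_tin's own z axis and vertical above 0.4 rad).
It fails at once if a carton falls over flat (angle between any of carton_a_mid, carton_b_mid, carton_c_mid, carton_d_mid's own z axis and vertical above 1.25 rad).
Of carton_a, carton_b, carton_c, carton_d only 2 to 3 are there at a start; the rules pass over those that are not, and their reading is None.
Of cap_p, cap_q only 1 to 2 are there at a start; the rules pass over those that are not, and their reading is None.
At some moment in a run one of cap_p, cap_q may be knocked a few centimetres aside while the robot is not near it.
It also fails if it takes over 210 s, if anything falls off the work surface, if the arm or the gripper's body presses on something with over 40 N, if the wrist force passes 120 N, or if a joint passes its speed limit or range.

## Robot

A 7-joint arm with a two-finger parallel gripper is mounted at the origin on the work surface. World frame = base frame: x ahead of the robot, y to its left, z up, the work surface at z = 0. Lengths are in m, angles in rad, forces in N, time in s.
With the tool pointing down it reaches from about 0.425 to 0.875 m from the base axis. Payload 4.7 kg.
Tool frame: the origin (TCP) lies at the very end of the fingers, on their centre line; the grasp point (between the pads) lies behind it (ctrl.tcp_to_grasp is the y of the grasp point in the tool frame, in m); y points along the fingers, x is the direction in which the jaws open and shut, and the axes are right-handed (so a half turn about y gives the same grasp; the last joint's range is limited). The gripper opens to 87 mm and grips with 3 to 60 N. Pads are 19 mm wide; open, the fingers measure 117 mm over their backs; the gripper's body (75 mm by 190 mm) begins 51 mm behind the grasp point.
Start: joints at [1.186, 0.321, -0.07, 1.45, 0.023, 1.371, -0.057], TCP at [0.252, -0.599, 0.196] pointing down, gripper open.
Joint ranges: [-2.86, 2.86], [-0.3, 2.09], [-1.38, 1.24], [0.06, 2.45], [-1.56, 4.7], [0.09, 2.05], [-2.69, 2.69]. Speed limits (rad/s): [2.57, 2.57, 3.14, 3.14, 3.14, 3.14, 3.14].

## Interface

Orientations are given as a rotation vector (axis times angle).
In Python, from bench import ctrl, get_image, workorder gives the robot as it stands.
- The arm moves only by the tool drive_tool, never from a script. Its argument "increments" is text: rows parted by semicolons, each of 5 numbers parted by spaces: the shift along the tool's x, y, z in mm, then the turn about the tool's y in degrees, then the closure in counts, from 0 (fully open) to 255 (shut). In form: tx ty tz yaw fingers; .... A call has 1 to 20 rows; each row shifts and turns the commanded pose from where the row before left it, along the tool's axes as they then stand; what a row does not reach is not made up. A row lasts 1/8 s, in which the tool goes at most 62.5 mm and 10.7 degrees, less where a joint would pass 70% of its speed; a pose out of reach is approached as far as the arm can. A call is refused whole if a number of a shift passes 62.5 or a number of a turn 10.7, either way. A call with a gripper value outside its range is refused whole. The fingers move at their own pace and stop on an object; "squeeze" is the grip in N (left out, the last holds). Time passes only in rows, so rows that do not move let the fingers close. It gives the time, the measured TCP pose, the force and the opening at its end, in the units of the state.
- ctrl.get_state(): the state, without advancing time (a new reading comes with each control period).
- get_image(name): name is "scene" or "top" or "wrist"; returns a dict with "img" (480x640x3 uint8, red, green, blue), "mtx" (3x3 intrinsics, pixels), "k1" (the pictures are not rectified: a ray, as slopes to the right and down, at radius r is drawn at 1 + k1 r^2 times it, then the intrinsics apply), "camera_from_world" (4x4, takes a point from world to camera coordinates). Camera axes: x right, y up, looking along -z (the intrinsics and any distortion apply to the point x, -y, -z); pixel columns grow to the right and rows downward; lengths in m; the calibration is good to about 2 mm. A picture is of the moment at which its call begins. There is no depth.
- workorder.close_job(): hands the job in, once; it reports no verdict.
The state is a dict: "time": time; "joint_positions": joint angles; "qd": joint speeds; "joint_torque": joint torques, N m; "position": TCP position; "tool_rot": TCP orientation; "ft_force": force on the tool from outside, world axes, zero at the start; "torque": the same for the moment, N m; "grip_width": opening from 0.0 (shut) to 1.0 (fully open).
Only numpy, scipy, OpenCV 4.12 (cv2) and the standard library are available. Lean on these libraries where they do the work, as an engineer would, in place of code of your own. Each camera call takes 0.05 s, during which the arm holds its last target.

## Working session

There is one attempt and no reset: what is moved stays moved. The work goes in short steps, Python scripts to look and compute and a tool call to move; the robot and the scene stay as the last step left them, time stands still between calls to the robot, and variables do not carry over. Pictures are saved under pics/ and viewed, and the job is handed in when it is done.

Besides the shell and the picture viewer there is one more tool, called after "Call:" as name(argument=value, ...) on one line, values as JSON. drive_tool: Moves the arm, as the interface text tells. Its arguments: {"type":"object","properties":{"increments":{"type":"string"},"squeeze":{"type":"number"}},"required":["increments"]}

```bash
mkdir -p pics; ls
cat > h.py <<'E'
import numpy as np, cv2
from bench import ctrl,get_image,workorder
from scipy.spatial.transform import Rotation as R
def snap(n,fn):
    d=get_image(n); cv2.imwrite('pics/'+fn,d['img'][:,:,::-1].copy()); np.savez('pics/'+fn[:-4]+'.npz',**{k:d[k] for k in d}); return d
def load(fn): return dict(np.load('pics/'+fn+'.npz'))
def ray(d,u,v):
    K=np.array(d['mtx']); k1=float(d['k1'])
    dist=np.array([k1,0,0,0.]); p=cv2.undistortPoints(np.array([[[u,v]]],float),K,dist,None,None)[0,0]
    M=np.array(d['camera_from_world']); dc=np.array([p[0],-p[1],-1.])
    o=-M[:3,:3].T@M[:3,3]; return o,M[:3,:3].T@dc
def onz(d,u,v,z):
    o,r=ray(d,u,v); return o+r*(z-o[2])/r[2]
def proj(d,P):
    M=np.array(d['camera_from_world']); c=M[:3,:3]@np.asarray(P,float)+M[:3,3]
    s=np.array([c[0],-c[1]])/-c[2]; s=s*(1+float(d['k1'])*(s@s)); K=np.array(d['mtx'])
    return np.array([K[0,0]*s[0]+K[0,2],K[1,1]*s[1]+K[1,2]])
def tri(d1,p1,d2,p2):
    o1,r1=ray(d1,*p1);o2,r2=ray(d2,*p2); A=np.stack([r1,-r2],1); s=np.linalg.lstsq(A,o2-o1,rcond=None)[0]
    a=o1+r1*s[0];b=o2+r2*s[1]; return (a+b)/2,np.linalg.norm(a-b)
E
python3 - <<'E'
from h import *
for n in('scene','top','wrist'):
    d=snap(n,n+'0.png'); M=d['camera_from_world']; print(n,d['mtx'].tolist(),d['k1'],(-M[:3,:3].T@M[:3,3]).round(3))
s=ctrl.get_state(); print(s, ctrl.tcp_to_grasp); print(R.from_rotvec(s['tool_rot']).as_matrix().round(3))
print([a for a in dir(ctrl) if a[0]!='_'])
E
```

```text
pics
scene [[501.6241114884585, 0.0, 322.5456511671298], [0.0, 501.6241114884585, 234.99952638750653], [0.0, 0.0, 1.0]] -0.10945907501652664 [1.049 0.885 0.923]
top [[545.0599185190148, 0.0, 328.03325528133183], [0.0, 545.0599185190148, 243.7623247224911], [0.0, 0.0, 1.0]] -0.12578696170296022 [0.47  0.007 1.447]
wrist [[407.24168147871325, 0.0, 316.24499304811366], [0.0, 407.24168147871325, 244.04509599925314], [0.0, 0.0, 1.0]] -0.0646073973946191 [ 0.327 -0.566  0.384]
{'time': 0.15, 'joint_positions': array([ 1.18610671,  0.32166288, -0.07006243,  1.45138292,  0.02259229,
        1.37081664, -0.05691283]), 'qd': array([ 0.00037604, -0.00144688,  0.00016768, -0.00469322,  0.00143081,
       -0.00036887, -0.00036251]), 'joint_torque': array([-2.13558683e-04, -4.91798151e+01, -4.04626792e-01, -3.12874496e+01,
       -6.39039301e-02,  4.05149593e-02,  1.56310380e-04]), 'position': array([ 0.25216333, -0.59859563,  0.19501198]), 'tool_rot': array([-1.37110413,  0.91159004, -0.90947979]), 'ft_force': array([-0.72138416, -0.51634508, -0.55257824]), 'torque': array([-0.00555818, -0.05622037, -0.03701286]), 'grip_width': 1.0016944211967127} -0.0187
[[ 0.388 -0.001  0.922]
 [-0.922  0.001  0.388]
 [-0.001 -1.    -0.   ]]
['MotionError', 'get_state', 'tcp_to_grasp']
```

View pics/scene0.png

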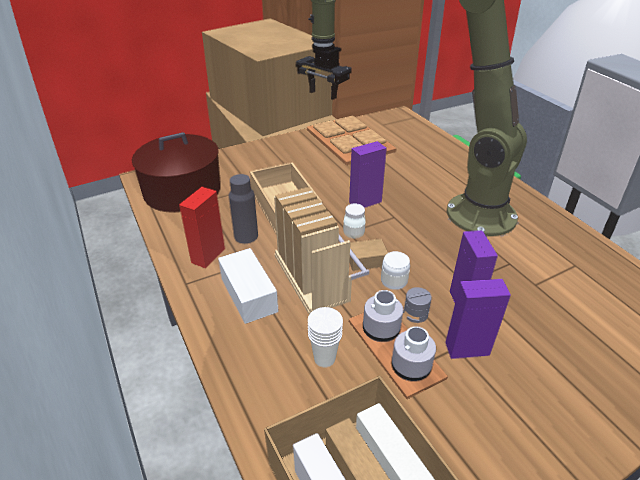

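View pics/top0.png

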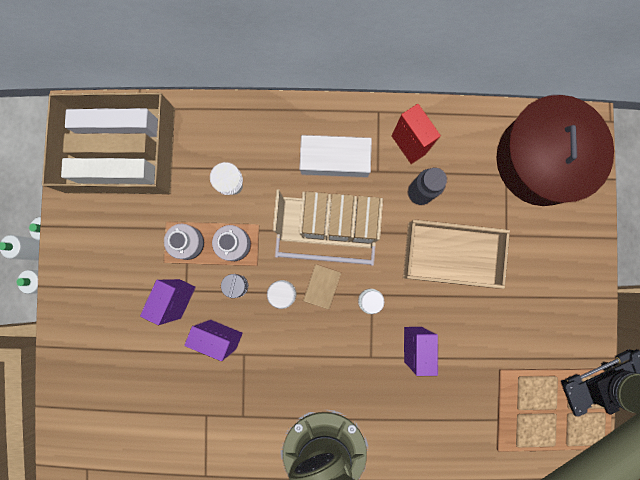

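View pics/wrist0.png

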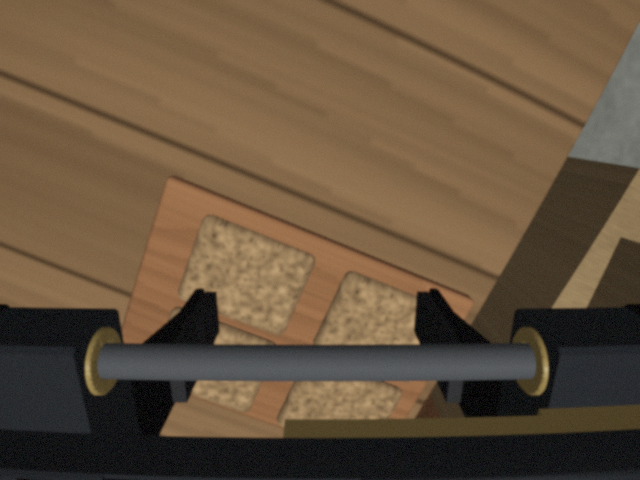

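The pictures show three kraft cartons in the rack (top view about (315,215), (341,215), (367,215)), with the left slot empty. The crate is at (458,253), the canisters at (183,240) and (230,242), and one grey ribbed cap at (234,285).

Candidates:
- **Cartons:** the kraft ones in the rack. The purple boxes at (167,300), (213,340) and (421,350) and the red one at (416,133) are look-alikes.
- **Caps:** grey at (234,285). The white lids at (281,294) and (372,300) are the tin and jar.

I'll check these in close crops.

Run:
```python
import cv2
t=cv2.imread('pics/top0.png'); s=cv2.imread('pics/scene0.png')
cv2.imwrite('pics/c1.png',cv2.resize(t[180:320,150:400],None,fx=3.2,fy=3.2,interpolation=cv2.INTER_CUBIC))
cv2.imwrite('pics/c2.png',cv2.resize(s[170:390,260:450],None,fx=2.7,fy=2.7,interpolation=cv2.INTER_CUBIC))
cv2.imwrite('pics/c3.png',cv2.resize(t[200:310,260:520],None,fx=3,fy=3,interpolation=cv2.INTER_CUBIC))
```

```text
(no output)
```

View pics/c1.png

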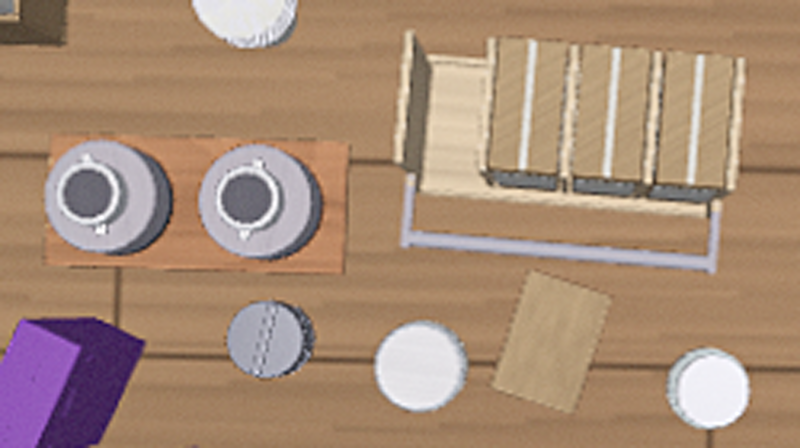

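View pics/c2.png

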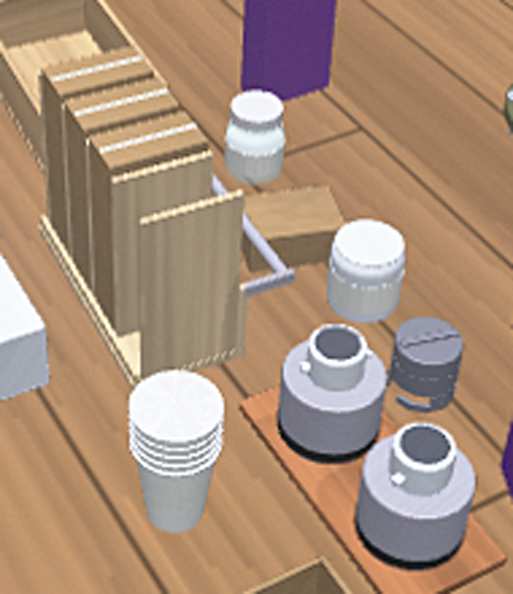

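View pics/c3.png

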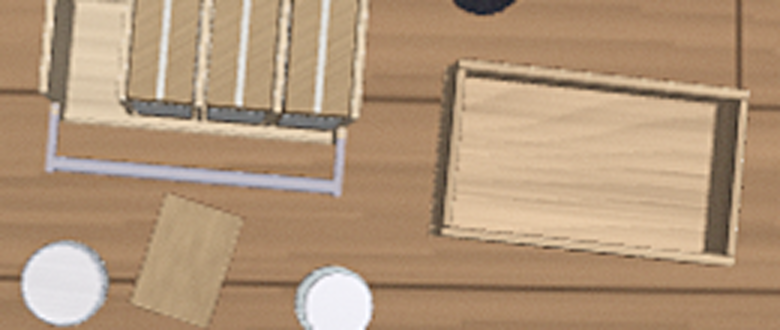

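Run:
```python
from h import *
d=load('top0')
c1=lambda x,y:(150+x/3.2,180+y/3.2); c3=lambda x,y:(260+x/3,200+y/3)
def P(f,pts,z,n):
    q=np.array([onz(d,*f(*p),z) for p in pts]); print(n,q.round(4)[:,:2].tolist()); return q
q=P(c3,[(461,62),(748,92),(735,264),(434,234)],.08,'crate'); print(q.mean(0), [np.linalg.norm(q[i]-q[i-1]) for i in range(4)], np.degrees(np.arctan2(*(q[1]-q[0])[:2][::-1])),np.degrees(np.arctan2(*(q[2]-q[3])[:2][::-1])))
q=P(c1,[(405,242),(713,268)],.082,'rail'); print(q.mean(0),np.degrees(np.arctan2(*(q[1]-q[0])[:2][::-1])))
q=P(c1,[(409,33),(742,60),(733,190),(399,165)],.2,'rack top'); print(q.mean(0),np.linalg.norm(q[0]-q[1]),np.linalg.norm(q[1]-q[2]))
for a,b in(((86,157),(100,230)),((259,162),(244,235))):
    q=P(c1,[a,b],.0955,'lug'); print(q.mean(0),np.degrees(np.arctan2(*(q[0]-q[1])[:2][::-1])),np.linalg.norm(q[0]-q[1]))
q=P(c1,[(89,193),(247,197)],.116,'neck')
q=P(c1,[(265,339),(275,305),(256,375)],.062,'cap');print(np.degrees(np.arctan2(*(q[1]-q[2])[:2][::-1])))
t=cv2.imread('pics/top0.png')
cv2.imwrite('pics/c4.png',cv2.resize(t[265:305,210:260],None,fx=12,fy=12,interpolation=cv2.INTER_CUBIC))
cv2.imwrite('pics/c5.png',cv2.resize(t[215:270,155:260],None,fx=7.5,fy=7.5,interpolation=cv2.INTER_CUBIC))
```

```text
crate [[0.613, -0.2129], [0.5931, -0.4602], [0.4467, -0.4493], [0.4679, -0.1918]]
[ 0.53015882 -0.32855047  0.08      ] [np.float64(0.14662450789454684), np.float64(0.2481525417578784), np.float64(0.14675880786845413), np.float64(0.2584139352691677)] -94.60755108344304 -94.70363917239327
rail [[0.5176, 0.1308], [0.5021, -0.1108]]
[0.50983499 0.01000646 0.082     ] -93.66516642054121
rack top [[0.6643, 0.1212], [0.6496, -0.1194], [0.5555, -0.1141], [0.5686, 0.1258]]
[0.60951422 0.00338839 0.2       ] 0.2410250063049639 0.09426173415432017
lug [[0.5784, 0.3824], [0.5214, 0.3691]]
[0.54990165 0.37576819 0.0955    ] 13.092506637290231 0.05853875396611946
lug [[0.5771, 0.2453], [0.5199, 0.2553]]
[0.5484967  0.25032939 0.0955    ] -9.92738580654297 0.0580492369831819
neck [[0.549, 0.3733], [0.5484, 0.2501]]
cap [[0.4388, 0.2423], [0.466, 0.235], [0.4101, 0.2487]]
-13.78183576627686
```

View pics/c4.png

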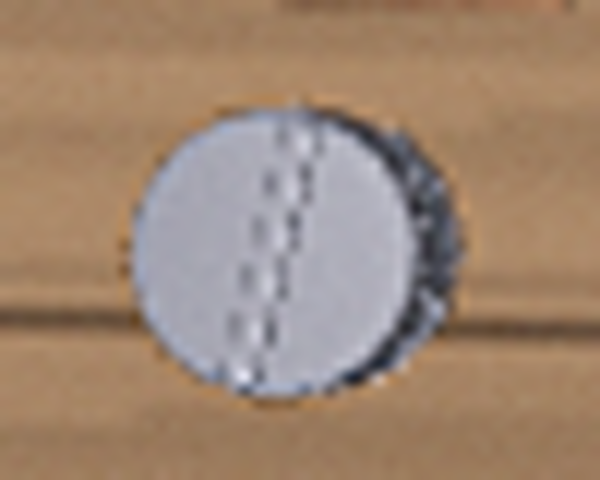

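View pics/c5.png

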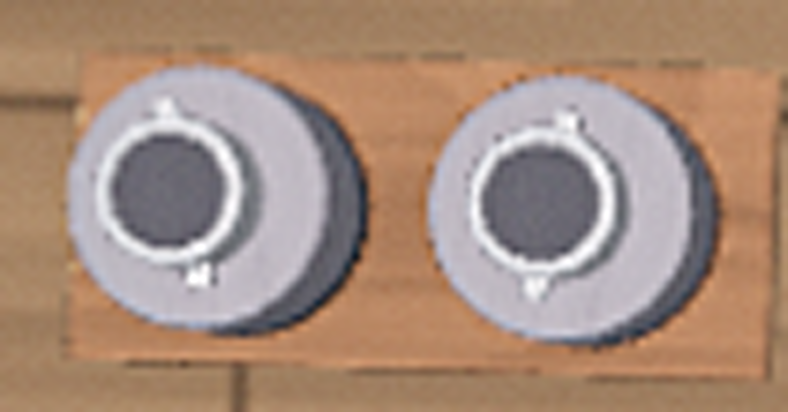

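Run:
```python
import cv2
t=cv2.imread('pics/top0.png')
cv2.imwrite('pics/c6.png',cv2.resize(t[265:370,130:260],None,fx=6,fy=5.7,interpolation=cv2.INTER_CUBIC))
```

```text
(no output)
```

View pics/c6.png

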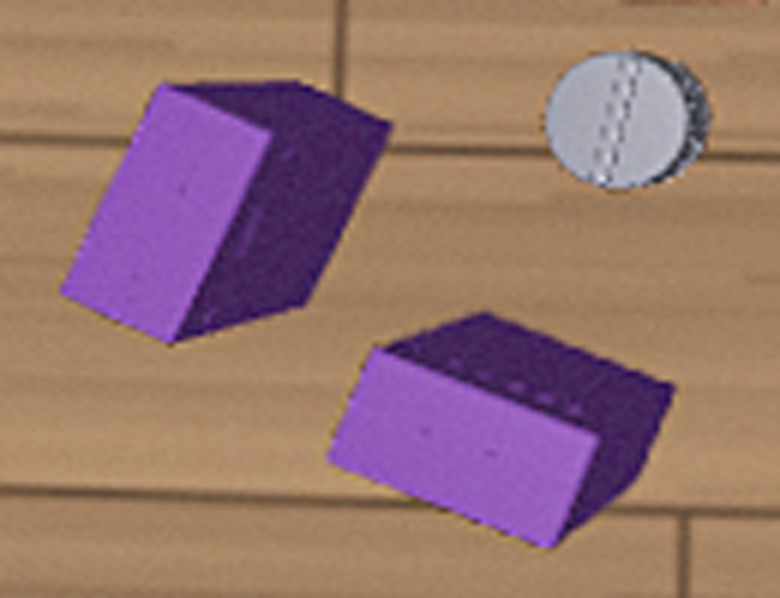

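Run:
```python
from h import *
d=load('top0'); f=lambda x,y:(130+x/6,265+y/5.7)
for p,z in(((393,123),0),((300,305),0),((270,130),.2),((484,312),0),((675,387),0),((375,350),.2),((600,435),.2)): print(p,z,onz(d,*f(*p),z).round(3))
t=d['img'][265:305,210:260].astype(int)
# cap light-grey top face contour
m=((t.max(2)-t.min(2)<35)&(t.mean(2)>135)).astype(np.uint8); cs,_=cv2.findContours(m,0,2); c=max(cs,key=cv2.contourArea); e=cv2.fitEllipse(c); print(e)
print(onz(d,e[0][0]+210,e[0][1]+265,.062))
for n,px in (('tin',(281,294)),('jar',(372,300)),('napkin',(322,286)),('cups',(226,178)),('flask',(432,180)),('bread',(336,155))): print(n,onz(d,*px,.1).round(3))
```

```text
(393, 123) 0 [0.433 0.353 0.   ]
(300, 305) 0 [0.347 0.393 0.   ]
(270, 130) 0.2 [0.434 0.353 0.2  ]
(484, 312) 0 [0.346 0.31  0.   ]
(675, 387) 0 [0.314 0.224 0.   ]
(375, 350) 0.2 [0.347 0.31  0.2  ]
(600, 435) 0.2 [0.315 0.222 0.2  ]
((22.287334442138672, 20.593568801879883), (22.611452102661133, 22.761798858642578), 123.85218048095703)
[0.43965193 0.2436629  0.062     ]
tin [0.423 0.116 0.1  ]
jar [ 0.412 -0.109  0.1  ]
napkin [0.444 0.015 0.1  ]
cups [0.709 0.261 0.1  ]
flask [ 0.715 -0.255  0.1  ]
bread [ 0.772 -0.013  0.1  ]
```

```bash
cat >> h.py <<'E'
def pose():
    s=ctrl.get_state(); m=R.from_rotvec(s['tool_rot']).as_matrix(); return s['position'],np.degrees(np.arctan2(m[1,0],m[0,0])),m,s
def plan(wps,f=0,step=45,yst=8,start=None):
    """wps: (x,y,z,theta[,step]); theta= world angle of tool x."""
    p,th,m,s=pose()
    if start is not None: p,th=np.array(start[:3],float),start[3]
    p=p.copy(); rows=[]
    for w in wps:
        st=w[4] if len(w)>4 else step
        T=np.array(w[:3],float); dth=(w[3]-th+180)%360-180
        if abs(w[3]-th)>180: pass
        n=max(1,int(np.ceil(np.linalg.norm(T-p)*1000/st)),int(np.ceil(abs(dth)/yst)))
        for i in range(n):
            k=n-i; d=(T-p)/k; a=np.radians(th)
            X=np.array([np.cos(a),np.sin(a),0]);Y=np.array([0,0,-1.]);Z=np.array([-np.sin(a),np.cos(a),0])
            t=[round(1000*float(d@v)) for v in(X,Y,Z)]; y=-round(((w[3]-th+180)%360-180)/k,0)
            if k==1: y=-round(((w[3]-th+180)%360-180),1)
            p=p+(X*t[0]+Y*t[1]+Z*t[2])/1000; th=th-y
            rows.append('%d %d %d %g %d'%(t[0],t[1],t[2],y+0,f))
    for i in range(0,len(rows),20): print('; '.join(rows[i:i+20]));print()
    print('end',p.round(4),round(th,1))
def st():
    p,th,m,s=pose(); print('t',round(s['time'],2),'p',p.round(4),'th',round(th,2),'F',np.round(s['ft_force'],1),'T',np.round(s['torque'],2),'w',round(s['grip_width'],3),'q',np.round(s['joint_positions'],2),'tilt',round(m[2,1],4))
E
python3 - <<'E'
from h import *
st(); plan([(.35,-.5,.33,-45),(.5,-.15,.33,0),(.46,.20,.30,60)],step=55)
E
```

```text
t 0.15 p [ 0.2522 -0.5986  0.195 ] th -67.15 F [-0.7 -0.5 -0.6] T [-0.01 -0.06 -0.04] w 1.002 q [ 1.19  0.32 -0.07  1.45  0.02  1.37 -0.06] tilt -1.0
-13 -34 32 -6 0; -10 -34 33 -5 0; -7 -33 34 -6 0; -3 -34 35 -5.2 0; -20 0 51 -6 0; -15 0 52 -6 0; -9 0 54 -7 0; -3 0 54 -6 0; 3 0 54 -7 0; 10 0 54 -6 0; 15 0 52 -7 0; -5 4 44 -7 0; 0 4 44 -8 0; 7 4 43 -7 0; 12 4 42 -8 0; 18 4 41 -7 0; 22 3 38 -8 0; 27 4 34 -7 0; 32 3 31 -8 0

end [0.4604 0.2    0.3   ] 60.0
```

Call:
drive_tool(increments="-13 -34 32 -6 0; -10 -34 33 -5 0; -7 -33 34 -6 0; -3 -34 35 -5 0; -20 0 51 -6 0; -15 0 52 -6 0; -9 0 54 -7 0; -3 0 54 -6 0; 3 0 54 -7 0; 10 0 54 -6 0; 15 0 52 -7 0; -5 4 44 -7 0; 0 4 44 -8 0; 7 4 43 -7 0; 12 4 42 -8 0; 18 4 41 -7 0; 22 3 38 -8 0; 27 4 34 -7 0; 32 3 31 -8 0; 0 0 0 0 0")

```text
time: 2.65
position: [0.4612, 0.2035, 0.3006]
tool_rot: [-1.409, -0.82, 0.82]
ft_force: [-0.2, -0.4, 0.4]
grip_width: 1.0
```

Run:
```python
from h import *
st(); snap('wrist','w1.png'); snap('top','t1.png')
```

```text
t 2.65 p [0.4612 0.2035 0.3006] th 60.33 F [-0.2 -0.4  0.4] T [ 0.06 -0.15  0.01] w 1.0 q [ 0.41  0.01 -0.87  1.61  0.01  1.53  0.59] tilt -1.0
```

View pics/w1.png

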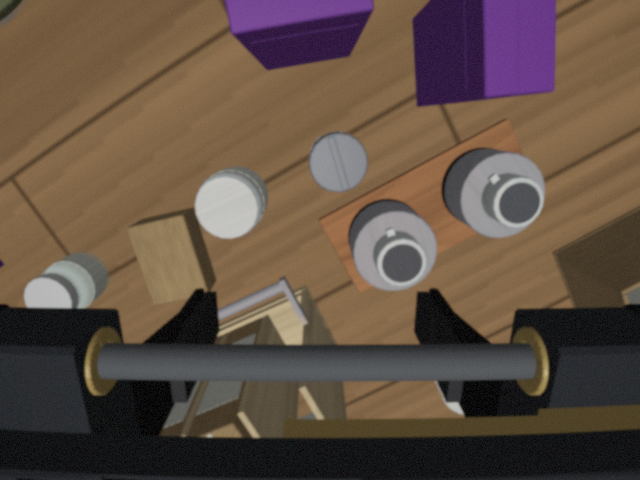

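Run:
```python
from h import *
d=load('w1'); t=d['img'][120:300,300:555][:,:,::-1]
cv2.imwrite('pics/c7.png',cv2.resize(t,None,fx=3.1,fy=3.1,interpolation=cv2.INTER_CUBIC))
```

```text
(no output)
```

View pics/c7.png

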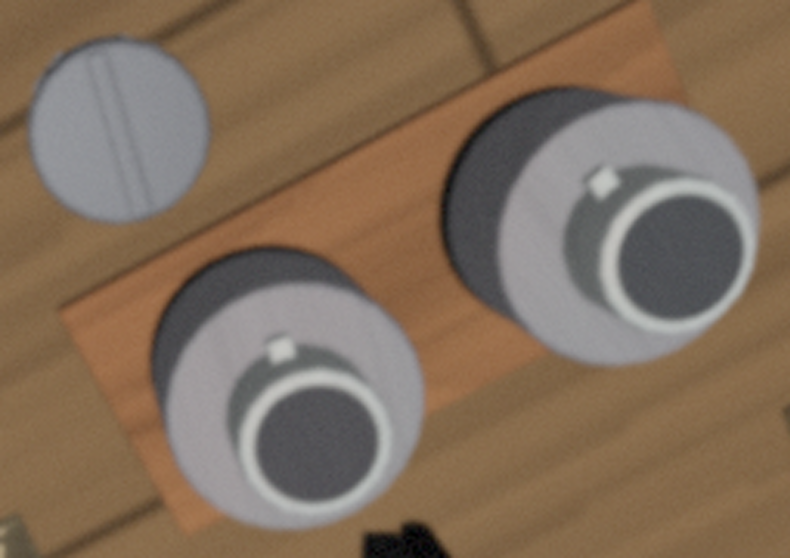

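Run:
```python
from h import *
d=load('w1'); f=lambda x,y:(300+x/3.1,120+y/3.1); g=lambda p,z:onz(d,*f(*p),z)
print('cap',g((120,130),.062)); a=g((97,52),.063);b=g((143,215),.063); print('rib',np.degrees(np.arctan2(*(a-b)[:2][::-1]))%180)
for n,sh,nk,lg in(('near',(296,405),(315,440),(282,349)),('far',(628,231),(678,257),(603,182))):
    S=g(sh,.082);N=g(nk,.116);L=g(lg,.099); print(n,S,N,L,np.linalg.norm(L-N), np.degrees(np.arctan2(*(L-N)[:2][::-1]))%180,np.degrees(np.arctan2(*(L-S)[:2][::-1]))%180)
```

```text
cap [0.43978927 0.24461572 0.062     ]
rib 167.00767865953623
near [0.54803101 0.25228166 0.082     ] [0.54839277 0.25170337 0.116     ] [0.52231254 0.25646494 0.099     ] 0.03149366266295292 169.65323495874023 170.7613518308403
far [0.54878884 0.37538293 0.082     ] [0.55088062 0.37512467 0.116     ] [0.52389663 0.36887529 0.099     ] 0.03249908375164195 13.039582186594004 14.65109556546821
```

Run:
```python
from h import *
plan([(.4398,.2443,.12,60),(.4398,.2443,.028,60,20)],step=45)
```

```text
6 36 9 0 0; 5 36 8 0 0; 6 36 9 0 0; 5 36 8 0 0; 6 37 9 -0.1 0; 0 18 0 0 0; 0 18 0 0 0; 0 19 0 0 0; 0 18 0 0 0; 0 19 0 0 0

end [0.4397 0.2449 0.0276] 60.0
```

Call:
drive_tool(increments="6 36 9 0 0; 5 36 8 0 0; 6 36 9 0 0; 5 36 8 0 0; 6 37 9 0 0; 0 18 0 0 0; 0 18 0 0 0; 0 19 0 0 0; 0 18 0 0 0; 0 18 0 0 0; 0 0 0 0 255; 0 0 0 0 255; 0 0 0 0 255; 0 0 0 0 255; 0 0 0 0 255; 0 0 0 0 255", squeeze=20)

```text
time: 4.75
position: [0.4404, 0.2451, 0.0294]
tool_rot: [-1.414, -0.814, 0.813]
ft_force: [-0.9, -1.4, 5.6]
grip_width: 0.702
```

Run:
```python
from h import *
st()
plan([(.4398,.2443,.14,60),(.5482,.2515,.16,57,20)],step=30)
```

```text
t 4.75 p [0.4404 0.2451 0.0294] th 59.84 F [-0.9 -1.4  5.6] T [-0.19  0.07 -0.02] w 0.702 q [ 0.24  0.27 -0.89  1.97  0.25  1.01  0.28] tilt -1.0
0 -28 0 0 0; 0 -28 0 0 0; 0 -27 0 0 0; -1 -28 0 -0.2 0; 10 -3 -15 1 0; 10 -3 -15 0 0; 10 -3 -15 1 0; 11 -4 -15 0 0; 11 -3 -14 1 0; 11 -4 -15 0 0

end [0.5487 0.2515 0.1604] 57.0
```

Run:
```python
from h import *
plan([(.4398,.2443,.165,60),(.5482,.2515,.17,63,25)],step=30,f=255)
```

```text
0 -27 0 0 255; 0 -27 0 0 255; 0 -27 0 0 255; 0 -27 0 0 255; -1 -28 0 -0.2 255; 12 -1 -18 -1 255; 12 -1 -18 0 255; 12 -1 -18 -1 255; 11 -1 -19 0 255; 11 -1 -18 -1 255

end [0.5476 0.2513 0.1704] 63.0
```

Call:
drive_tool(increments="0 -27 0 0 255; 0 -27 0 0 255; 0 -27 0 0 255; 0 -27 0 0 255; -1 -28 0 0 255; 12 -1 -18 -1 255; 12 -1 -18 0 255; 12 -1 -18 -1 255; 11 -1 -19 0 255; 11 -1 -18 -1 255; 0 0 0 0 255; 0 0 0 0 255")

```text
time: 6.25
position: [0.546, 0.2511, 0.1693]
tool_rot: [-1.396, -0.853, 0.855]
ft_force: [-0.3, 0.8, -1.4]
grip_width: 0.704
```

Run:
```python
from h import *
st(); d=snap('wrist','w2.png'); snap('top','t2.png');snap('scene','s2.png')
cv2.imwrite('pics/c8.png',np.hstack([cv2.resize(cv2.imread('pics/s2.png')[200:400,330:480],None,fx=2.5,fy=2.5),cv2.resize(cv2.imread('pics/t2.png')[190:290,160:270],None,fx=3.5,fy=5)]))
```

```text
t 6.25 p [0.546  0.2511 0.1693] th 62.88 F [-0.3  0.8 -1.4] T [ 0.05 -0.15  0.03] w 0.704 q [ 0.24  0.35 -0.89  1.59  0.28  1.33  0.42] tilt -1.0
```

View pics/c8.png

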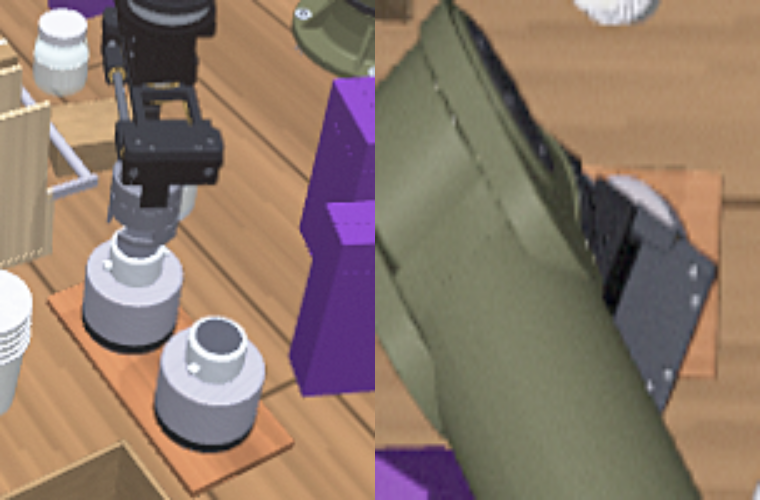

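View pics/w2.png

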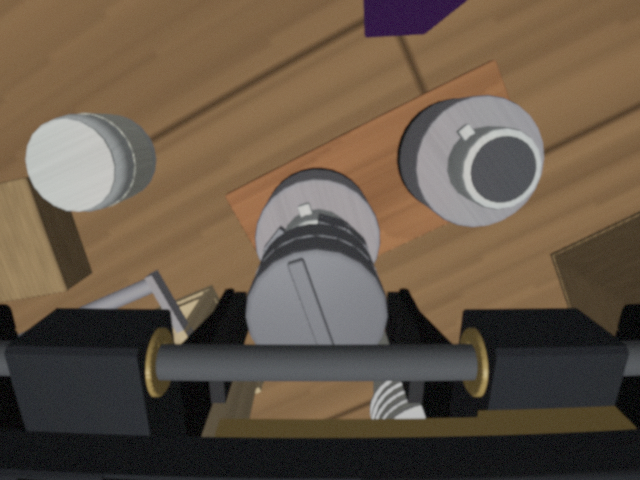

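Run:
```python
from h import *
d=load('w2'); z=.202
# visible ellipse pts of top rim by eye
for u in((247,305),(387,302),(317,245)): print(onz(d,*u,z))
a=onz(d,294,262,z+.001);b=onz(d,327,345,z+.001);print('rib',np.degrees(np.arctan2(*(a-b)[:2][::-1]))%180)
cv2.imwrite('pics/c9.png',cv2.resize(d['img'][180:350,220:420,::-1],None,fx=3.9,fy=3.5,interpolation=cv2.INTER_CUBIC))
print('lug', onz(d,305,210,.099), onz(d,466,131,.099), onz(d,502,168,.116))
```

```text
[0.52827709 0.22912153 0.202     ]
[0.5539408  0.28228791 0.202     ]
[0.51815471 0.26749329 0.202     ]
rib 172.5697910536392
lug [0.52167917 0.25706295 0.099     ] [0.52262921 0.36941415 0.099     ] [0.54929417 0.37587608 0.116     ]
```

View pics/c9.png

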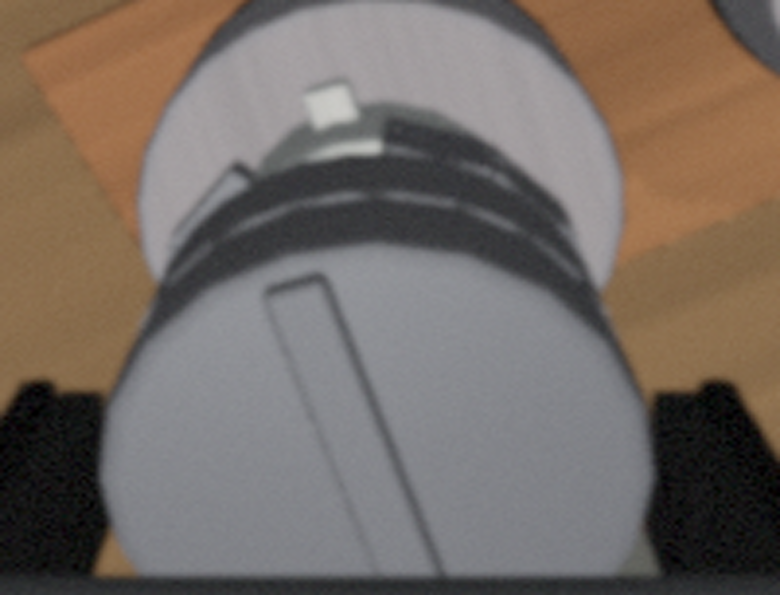

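Call:
drive_tool(increments="1 10 -2 1.5 255; 0 10 0 0 255; 0 5 0 0 255; 0 5 0 0 255; 0 5 0 0 255; 0 5 0 0 255; 0 0 0 0 255")

```text
time: 7.28
position: [0.5491, 0.2506, 0.1293]
tool_rot: [-1.405, -0.833, 0.834]
ft_force: [-0.1, -1.6, -1.5]
grip_width: 0.7
```

Run:
```python
from h import *
st(); d=snap('scene','s3.png'); cv2.imwrite('pics/c10.png',cv2.resize(d['img'][200:400,330:480,::-1],None,fx=3,fy=3))
```

```text
t 7.28 p [0.5491 0.2506 0.1293] th 61.35 F [-0.1 -1.6 -1.5] T [-0.01 -0.17 -0.02] w 0.7 q [ 0.23  0.39 -0.87  1.63  0.31  1.26  0.37] tilt -1.0
```

View pics/c10.png

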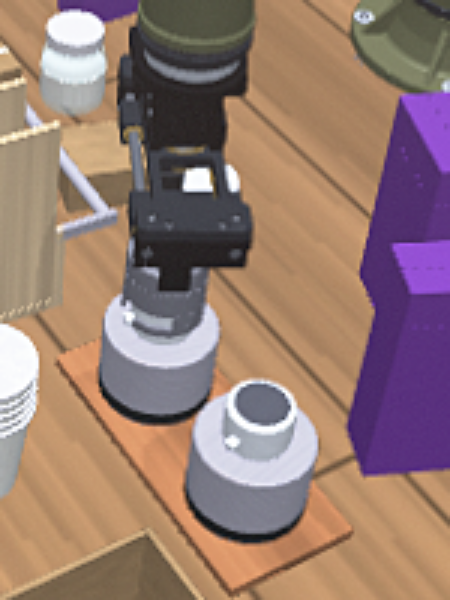

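Call:
drive_tool(increments="0 4 0 0 255; 0 4 0 0 255; 0 4 0 0 255; 0 3 0 0 255; 0 3 0 0 255; 0 0 0 0 255")

```text
time: 8.07
position: [0.5494, 0.2509, 0.1117]
tool_rot: [-1.405, -0.834, 0.834]
ft_force: [0.2, -0.3, -0.6]
grip_width: 0.701
```

Run:
```python
from h import *
st(); d=snap('scene','s4.png'); cv2.imwrite('pics/c11.png',cv2.resize(d['img'][250:350,340:460,::-1],None,fx=5,fy=5))
```

```text
t 8.07 p [0.5494 0.2509 0.1117] th 61.36 F [ 0.2 -0.3 -0.6] T [ 0.06 -0.16  0.  ] w 0.701 q [ 0.22  0.4  -0.86  1.65  0.32  1.23  0.36] tilt -1.0
```

View pics/c11.png

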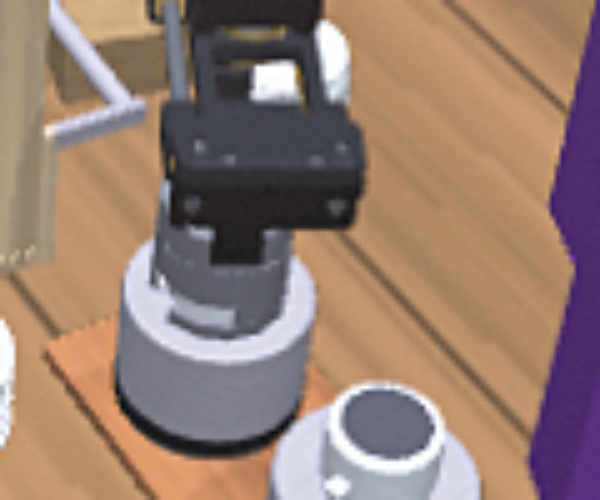

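Call:
drive_tool(increments="0 0 0 8 255; 0 0 0 8 255; 0 0 0 8 255; 0 0 0 8 255; 0 0 0 8 255; 0 0 0 8 255; 0 0 0 8 255; 0 0 0 4 255; 0 0 0 4 255; 0 0 0 3 255; 0 0 0 3 255; 0 0 0 0 255")

```text
time: 9.62
position: [0.5493, 0.2508, 0.1118]
tool_rot: [-1.568, 0.118, -0.118]
ft_force: [0.6, -0.7, -0.6]
grip_width: 0.702
```

Run:
```python
from h import *
st(); d=snap('wrist','w5.png')
```

```text
t 9.62 p [0.5493 0.2508 0.1118] th -8.61 F [ 0.6 -0.7 -0.6] T [-0.07 -0.05  0.01] w 0.702 q [ 0.06  0.35 -0.65  1.66  0.22  1.21 -0.79] tilt -1.0
```

View pics/w5.png

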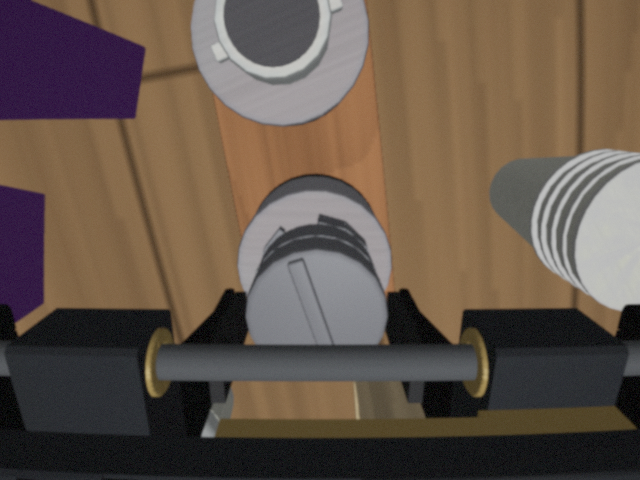

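Call:
drive_tool(increments="0 0 0 2 255; 0 0 0 2 255; 0 0 0 1 255; 0 0 0 1 255; 0 0 0 0 255")

```text
time: 10.3
position: [0.5494, 0.2511, 0.1119]
tool_rot: [-1.561, 0.2, -0.201]
ft_force: [1.6, 1.1, -0.8]
grip_width: 0.703
```

Run:
```python
from h import *
st()
```

```text
t 10.3 p [0.5494 0.2511 0.1119] th -14.63 F [ 1.6  1.1 -0.8] T [ 0.21 -0.2   0.87] w 0.703 q [ 0.05  0.34 -0.63  1.66  0.21  1.21 -0.89] tilt -1.0
```

Call:
drive_tool(increments="0 0 0 0 150; 0 0 0 0 40; 0 0 0 0 0; 0 0 0 0 0; 0 -30 0 0 0; 0 -40 0 0 0; 0 -40 0 0 0; 0 -40 0 0 0; 0 -30 0 0 0; 0 0 0 0 255")

```text
time: 11.55
position: [0.5504, 0.2516, 0.2946]
tool_rot: [-1.559, 0.198, -0.204]
ft_force: [0.0, 0.3, -1.1]
grip_width: 0.95
```

Run:
```python
from h import *
st(); d=snap('wrist','w6.png')
O=np.array([.6085,.0035]);a=np.radians(-3.67);X=np.array([np.cos(a),np.sin(a)]);Y=np.array([-np.sin(a),np.cos(a)])
r=lambda x,y:tuple(O+X*x/1000+Y*y/1000)
print(r(80,30)); plan([(*r(80,30),.31,-93.7),(*r(80,30),.198,-93.7,30)],f=255)
```

```text
t 11.55 p [0.5504 0.2516 0.2946] th -14.68 F [ 0.   0.3 -1.1] T [-0.   -0.06 -0.01] w 0.95 q [ 0.06  0.25 -0.65  1.39  0.15  1.54 -0.84] tilt -1.0
(np.float64(0.690256235402339), np.float64(0.028317694752682823))
19 -2 -18 8 255; 22 -2 -15 8 255; 23 -2 -12 8 255; 25 -2 -9 8 255; 26 -2 -5 8 255; 26 -1 -1 8 255; 26 -2 2 8 255; 26 -1 6 8 255; 25 -2 9 8 255; 23 -1 13 7 255; 0 28 0 0 255; 0 28 0 0 255; 0 28 0 0 255; 0 28 0 0 255

end [0.6901 0.0281 0.1976] -93.7
```

View pics/w6.png

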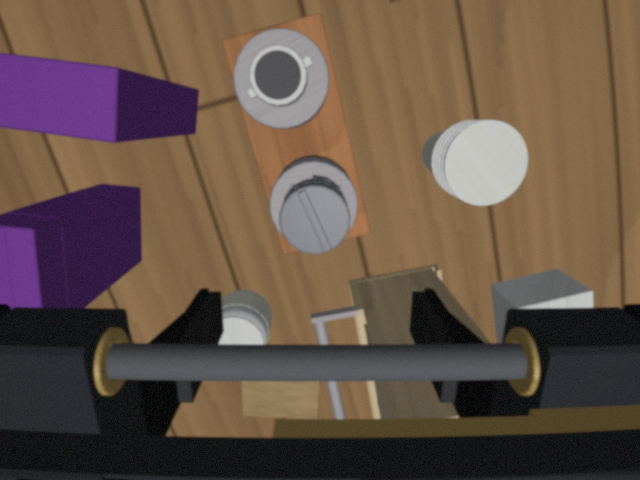

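Run:
```python
from h import *
d=load('w6'); print(onz(d,315,217,.144)); a=onz(d,303,191,.145);b=onz(d,326,248,.145); print(np.degrees(np.arctan2(*(a-b)[:2][::-1])))
```

```text
[0.5512598  0.25440419 0.144     ]
96.70672700946798
```

Call:
drive_tool(increments="19 -2 -18 8 255; 22 -2 -15 8 255; 23 -2 -12 8 255; 25 -2 -9 8 255; 26 -2 -5 8 255; 26 -1 -1 8 255; 26 -2 2 8 255; 26 -1 6 8 255; 25 -2 9 8 255; 23 -1 13 7 255; 0 0 0 0 255; 0 28 0 0 255; 0 28 0 0 255; 0 28 0 0 255; 0 0 0 0 255")

```text
time: 13.48
position: [0.6872, 0.0289, 0.2212]
tool_rot: [-1.185, 1.259, -1.251]
ft_force: [-0.6, 0.1, 0.1]
grip_width: 0.005
```

Run:
```python
from h import *
st(); snap('wrist','w7.png'); snap('scene','s7.png')
a=cv2.imread('pics/w7.png');b=cv2.imread('pics/s7.png')
cv2.imwrite('pics/c12.png',np.hstack([cv2.resize(a,(400,300)),cv2.resize(b[100:340,200:520],(400,300))]))
```

```text
t 13.47 p [0.6872 0.0289 0.2212] th -93.48 F [-0.6  0.1  0.1] T [0.02 0.05 0.01] w 0.005 q [ 0.17  0.42 -0.35  1.29  0.14  1.46 -1.8 ] tilt -1.0
```

View pics/c12.png

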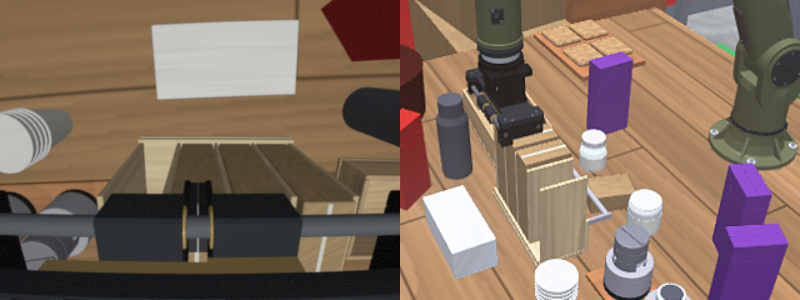

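Call:
drive_tool(increments="0 12 0 0 255; 0 11 0 0 255; 0 0 0 0 255; 0 0 -12 0 255; 0 0 -10 0 255; 0 0 -10 0 255; 0 0 -10 0 255; 0 0 -10 0 255; 0 0 -10 0 255; 0 0 -10 0 255")

```text
time: 14.82
position: [0.6173, 0.0325, 0.2019]
tool_rot: [-1.178, 1.256, -1.256]
ft_force: [-1.0, -0.7, -0.3]
grip_width: 0.007
```

Run:
```python
from h import *
st(); snap('wrist','w8.png'); snap('scene','s8.png')
a=cv2.imread('pics/w8.png');b=cv2.imread('pics/s8.png')
cv2.imwrite('pics/c13.png',np.hstack([cv2.resize(a,(400,300)),cv2.resize(b[160:340,220:460],(400,300))]))
```

```text
t 14.82 p [0.6173 0.0325 0.2019] th -93.65 F [-1.  -0.7 -0.3] T [ 0.07  0.03 -0.02] w 0.007 q [ 0.2   0.27 -0.36  1.52  0.1   1.37 -1.8 ] tilt -1.0
```

View pics/c13.png

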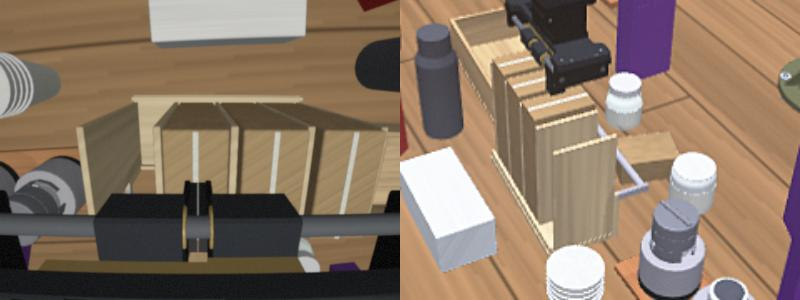

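Run:
```python
import cv2
b=cv2.imread('pics/s8.png'); cv2.imwrite('pics/c14.png',cv2.resize(b[160:330,250:420],None,fx=3.5,fy=3.5,interpolation=cv2.INTER_CUBIC))
```

```text
(no output)
```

View pics/c14.png

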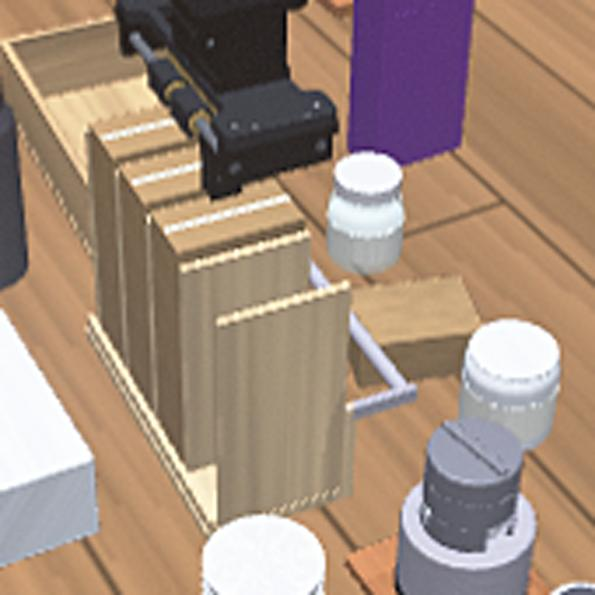

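View pics/w8.png

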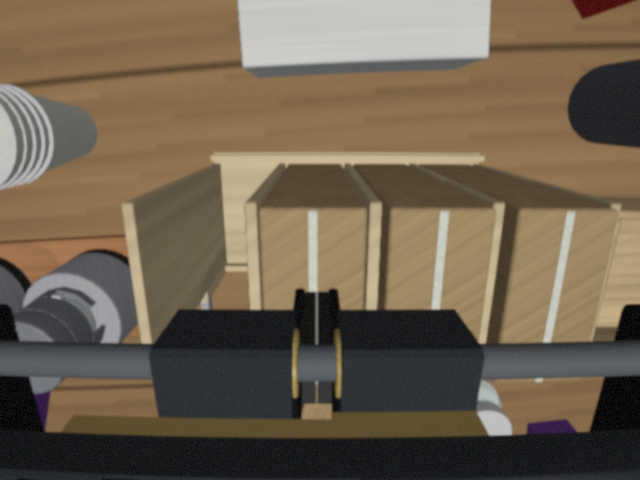

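Run:
```python
from h import *
O=np.array([.6085,.0035]);a=np.radians(-3.67);X=np.array([np.cos(a),np.sin(a)]);Y=np.array([-np.sin(a),np.cos(a)])
r=lambda x,y,z:np.array([*(O+X*x/1000+Y*y/1000),z/1000])
for n in('s8','scene0','w8'):
    d=load(n); print(n,'tcp',proj(d,[.6173,.0325,.2019]).round(1))
    for c in((47.5,55,210),(47.5,5,210),(-47.5,55,210),(48,60,200),(-48,60,200),(48,123,200)): print(c,proj(d,r(*c)).round(1), (proj(d,r(*c))-np.array([250,160]))*3.5)
```

```text
s8 tcp [311.6 223.6]
(47.5, 55, 210) [299.9 231.2] [174.59838876 249.10650825]
(47.5, 5, 210) [291.9 219.4] [146.50337449 207.9853813 ]
(-47.5, 55, 210) [336.8 221.1] [303.94637567 213.90626508]
(48, 60, 200) [300.6 235.8] [177.13583848 265.43432599]
(-48, 60, 200) [337.8 225.6] [307.47436937 229.5155481 ]
(48, 123, 200) [311.5 251.9] [215.14681799 321.53899013]
scene0 tcp [311.6 223.6]
(47.5, 55, 210) [299.9 231.2] [174.59838876 249.10650825]
(47.5, 5, 210) [291.9 219.4] [146.50337449 207.9853813 ]
(-47.5, 55, 210) [336.8 221.1] [303.94637567 213.90626508]
(48, 60, 200) [300.6 235.8] [177.13583848 265.43432599]
(-48, 60, 200) [337.8 225.6] [307.47436937 229.5155481 ]
(48, 123, 200) [311.5 251.9] [215.14681799 321.53899013]
w8 tcp [318.9 288.8]
(47.5, 55, 210) [263.1 213.3] [ 45.9989741  186.64367446]
(47.5, 5, 210) [373.1 213.3] [431.02343675 186.70627357]
(-47.5, 55, 210) [270.4 390.1] [ 71.38219887 805.26012765]
(48, 60, 200) [255.3 207.7] [ 18.4631822  167.04966377]
(-48, 60, 200) [263.3 379.4] [ 46.43221407 767.88001757]
(48, 123, 200) [126.  208.2] [-434.17429566  168.66167796]
```

Call:
drive_tool(increments="0 -10 0 0 255; 0 -10 18 0 255; 0 0 36 0 255; 0 0 18 0 255; 0 15 0 0 255; 0 20 0 0 255; 0 0 0 0 255; 0 0 -10 0 255; 0 0 -10 0 255; 0 0 -5 0 255; 0 0 0 0 255")

```text
time: 16.3
position: [0.6646, 0.0294, 0.1876]
tool_rot: [-1.178, 1.255, -1.257]
ft_force: [0.4, 0.1, 0.0]
grip_width: 0.004
```

Run:
```python
from h import *
st(); d=snap('wrist','w9.png'); snap('scene','s9.png')
a=cv2.imread('pics/w9.png');b=cv2.imread('pics/s9.png')
p=ctrl.get_state()['position'];print(proj(load('s9'),p),proj(d,p))
cv2.imwrite('pics/c13.png',np.hstack([a[150:450,120:520],cv2.resize(b[170:270,240:373],(400,300))]))
```

```text
t 16.3 p [0.6646 0.0294 0.1876] th -93.65 F [0.4 0.1 0. ] T [ 0.06  0.02 -0.04] w 0.004 q [ 0.18  0.38 -0.36  1.41  0.13  1.37 -1.81] tilt -1.0
[293.14146994 233.46821651] [319.28411036 287.7921634 ]
```

View pics/c13.png

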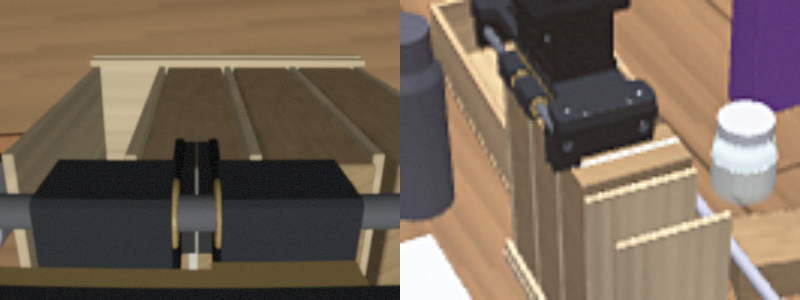

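Call:
drive_tool(increments="0 0 10 0 255; 0 10 0 0 255; 0 0 0 0 255; 0 0 -10 0 255; 0 0 -10 0 255; 0 0 -10 0 255; 0 0 -10 0 255; 0 0 0 0 255")

```text
time: 17.4
position: [0.634, 0.0314, 0.1771]
tool_rot: [-1.179, 1.256, -1.256]
ft_force: [-0.3, -0.7, -0.8]
grip_width: 0.008
```

Run:
```python
from h import *
st(); d=snap('wrist','w10.png'); snap('scene','s10.png')
a=cv2.imread('pics/w10.png');b=cv2.imread('pics/s10.png')
p=ctrl.get_state()['position'];print(proj(load('s10'),p),proj(d,p))
cv2.imwrite('pics/c14.png',np.hstack([a[150:450,120:520],cv2.resize(b[170:270,240:373],(400,300))]))
```

```text
t 17.4 p [0.634  0.0314 0.1771] th -93.63 F [-0.3 -0.7 -0.8] T [ 0.06 -0.09 -0.04] w 0.008 q [ 0.2   0.32 -0.36  1.51  0.12  1.34 -1.81] tilt -1.0
[304.96054866 233.66493413] [319.32627775 287.15266918]
```

View pics/c14.png

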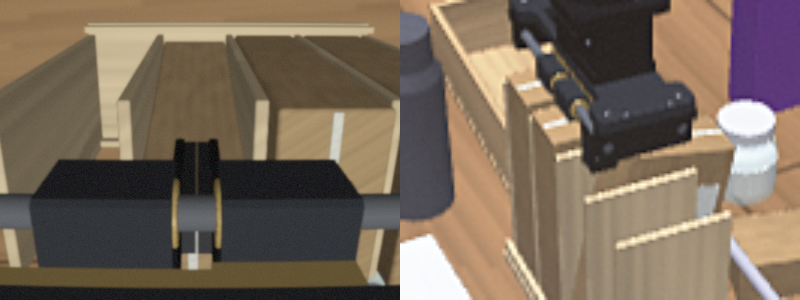

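Call:
drive_tool(increments="0 0 -10 0 255; 0 0 -10 0 255; 0 0 -10 0 255; 0 0 -10 0 255; 0 0 -10 0 255; 0 0 -6 0 255; 0 0 0 0 255")

```text
time: 18.38
position: [0.5787, 0.0349, 0.1769]
tool_rot: [-1.178, 1.256, -1.256]
ft_force: [0.1, -0.5, -0.9]
grip_width: 0.004
```

Run:
```python
from h import *
st(); d=snap('wrist','w11.png'); snap('scene','s11.png')
a=cv2.imread('pics/w11.png');b=cv2.imread('pics/s11.png')
cv2.imwrite('pics/c15.png',np.hstack([a[150:450,120:520],cv2.resize(b[160:300,240:426],(400,300))]))
```

```text
t 18.38 p [0.5787 0.0349 0.1769] th -93.65 F [ 0.1 -0.5 -0.9] T [ 0.07  0.05 -0.03] w 0.004 q [ 0.22  0.2  -0.37  1.65  0.08  1.31 -1.8 ] tilt -1.0
```

View pics/c15.png

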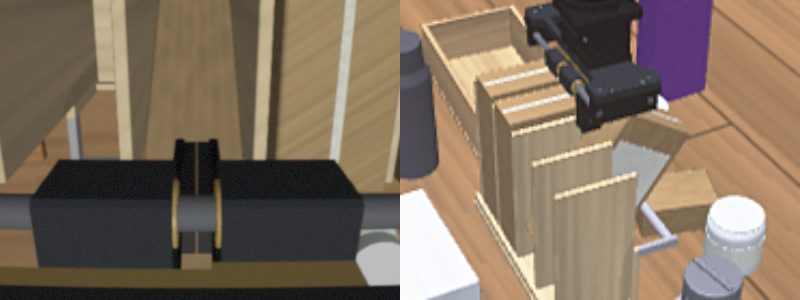

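Call:
drive_tool(increments="0 -20 5 0 255; 0 -40 0 0 0; 0 -40 -20 0 0; 0 -40 -40 0 0; 0 0 -40 0 0; 0 0 0 0 0")

```text
time: 19.23
position: [0.4831, 0.0413, 0.3182]
tool_rot: [-1.178, 1.253, -1.257]
ft_force: [0.1, 0.1, -0.0]
grip_width: 0.487
```

Run:
```python
from h import *
st(); d=snap('wrist','w12.png'); snap('scene','s12.png')
a=cv2.imread('pics/w12.png');b=cv2.imread('pics/s12.png')
cv2.imwrite('pics/c16.png',np.hstack([cv2.resize(a,(400,300)),cv2.resize(b[160:300,240:426],(400,300))]))
```

```text
t 19.23 p [0.4831 0.0413 0.3182] th -93.61 F [ 0.1  0.1 -0. ] T [ 0.02 -0.02  0.02] w 0.487 q [ 0.25 -0.05 -0.37  1.63 -0.02  1.56 -1.75] tilt -1.0
```

View pics/c16.png

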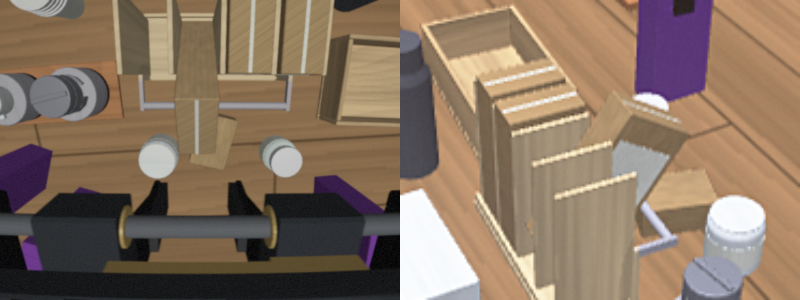

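```bash
cat >> h.py <<'E'
RO=np.array([.6085,.0035]);_a=np.radians(-3.67);RX=np.array([np.cos(_a),np.sin(_a)]);RY=np.array([-np.sin(_a),np.cos(_a)])
def rk(x,y,z=None):
    p=RO+RX*x/1000+RY*y/1000
    return tuple(p) if z is None else np.array([*p,z/1000])
def lean(deg,y):
    t=np.radians(deg); u=np.array([-np.sin(t),np.cos(t)]);v=np.array([np.cos(t),np.sin(t)])
    s=np.array([-98,82])+6*v  # spine pt at rail tangent
    F=s-u*((s[1]-10)/u[1])
    F=s-u*((s[1]-10)/u[1])
    return F,F+200*u,F+200*u+95*v
E
python3 - <<'E'
from h import *
for n in ('w12','s12'):
  d=load(n)
  for deg in(33,35,37):
    F,a,b=lean(deg,30); print(n,deg,F.round(),a.round(),b.round(),[proj(d,rk(q[0],y,q[1])).round().tolist() for q in(a,b) for y in(55,5)])
a=cv2.imread('pics/w12.png');b=cv2.imread('pics/s12.png')
cv2.imwrite('pics/c17.png',np.hstack([cv2.resize(a[130:270,250:380],(390,420)),cv2.resize(b[190:260,320:385],(390,420),interpolation=cv2.INTER_CUBIC)]))
E
```

```text
w12 33 [-44.  10.] [-153.  178.] [-73. 229.] [[288.0, 251.0], [347.0, 251.0], [281.0, 162.0], [355.0, 162.0]]
w12 35 [-40.  10.] [-155.  174.] [-77. 228.] [[288.0, 252.0], [346.0, 252.0], [281.0, 168.0], [355.0, 168.0]]
w12 37 [-36.  10.] [-157.  170.] [-81. 227.] [[289.0, 252.0], [346.0, 253.0], [281.0, 173.0], [354.0, 173.0]]
s12 33 [-44.  10.] [-153.  178.] [-73. 229.] [[375.0, 221.0], [365.0, 210.0], [347.0, 212.0], [338.0, 201.0]]
s12 35 [-40.  10.] [-155.  174.] [-77. 228.] [[375.0, 222.0], [366.0, 212.0], [348.0, 212.0], [339.0, 201.0]]
s12 37 [-36.  10.] [-157.  170.] [-81. 227.] [[376.0, 223.0], [366.0, 213.0], [350.0, 212.0], [340.0, 201.0]]
```

View pics/c17.png

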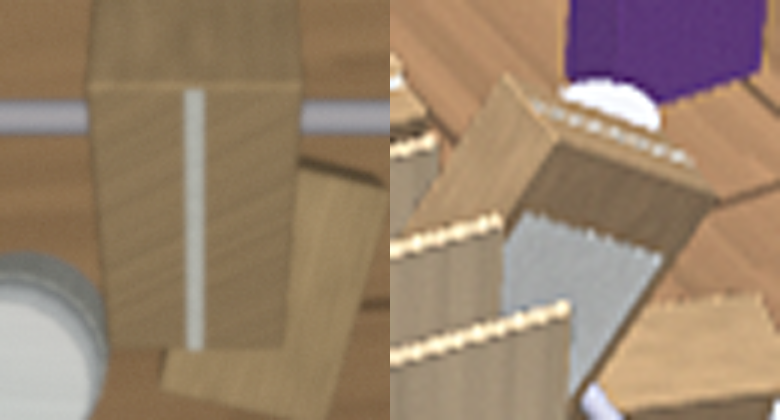

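Run:
```python
from h import *
plan([(*rk(-133,31),.25,-93.7),(*rk(-133,31),.150,-93.7,20)],f=0)
```

```text
-1 33 -4 0 0; -1 34 -3 0 0; 0 20 0 0 0; 0 20 0 0 0; 0 20 0 0 0; 0 20 0 0 0; 0 20 0 0 0

end [0.4778 0.0432 0.15  ] -93.7
```

Call:
drive_tool(increments="-1 33 -4 0 0; -1 34 -3 0 0; 0 20 0 0 0; 0 20 0 0 0; 0 20 0 0 0; 0 20 0 0 0; 0 20 0 0 0; 0 0 0 0 0; 0 0 0 0 255; 0 0 0 0 255; 0 0 0 0 255; 0 0 0 0 255; 0 0 0 0 255; 0 0 0 0 255", squeeze=15)

```text
time: 21.08
position: [0.4774, 0.0433, 0.1501]
tool_rot: [-1.178, 1.256, -1.256]
ft_force: [-0.8, 0.6, 1.4]
grip_width: 0.577
```

Run:
```python
from h import *
st(); d=snap('wrist','w13.png'); snap('scene','s13.png')
a=cv2.imread('pics/w13.png');b=cv2.imread('pics/s13.png')
cv2.imwrite('pics/c18.png',np.hstack([cv2.resize(a,(400,300)),cv2.resize(b[160:300,240:426],(400,300))]))
```

```text
t 21.07 p [0.4774 0.0433 0.1501] th -93.65 F [-0.8  0.6  1.4] T [-0.01  0.12 -0.02] w 0.577 q [ 0.25  0.   -0.39  1.91  0.    1.23 -1.78] tilt -1.0
```

View pics/c18.png

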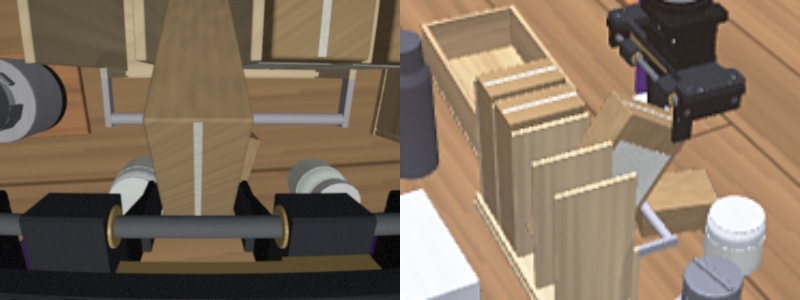

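Gripped (width 0.577 × 87 ≈ 50 mm). Next is a slow lift, watching how the carton swings.

Call:
drive_tool(increments="0 -5 0 0 255; 0 -10 0 0 255; 0 -15 0 0 255; 0 -20 0 0 255; 0 -20 0 0 255; 0 -25 0 0 255; 0 -25 0 0 255; 0 -25 0 0 255; 0 -25 0 0 255; 0 -25 0 0 255; 0 0 0 0 255; 0 0 0 0 255")

```text
time: 22.68
position: [0.4769, 0.0434, 0.3441]
tool_rot: [-1.18, 1.257, -1.255]
ft_force: [0.1, 0.3, -3.3]
grip_width: 0.573
```

Run:
```python
from h import *
st(); d=snap('wrist','w14.png'); snap('scene','s14.png')
a=cv2.imread('pics/w14.png');b=cv2.imread('pics/s14.png')
cv2.imwrite('pics/c19.png',np.hstack([cv2.resize(a,(400,300)),cv2.resize(b[60:300,240:560],(400,300))]))
```

```text
t 22.68 p [0.4769 0.0434 0.3441] th -93.64 F [ 0.1  0.3 -3.3] T [ 0.06  0.17 -0.04] w 0.573 q [ 0.25 -0.06 -0.37  1.59 -0.02  1.62 -1.76] tilt -1.0
```

View pics/c19.png

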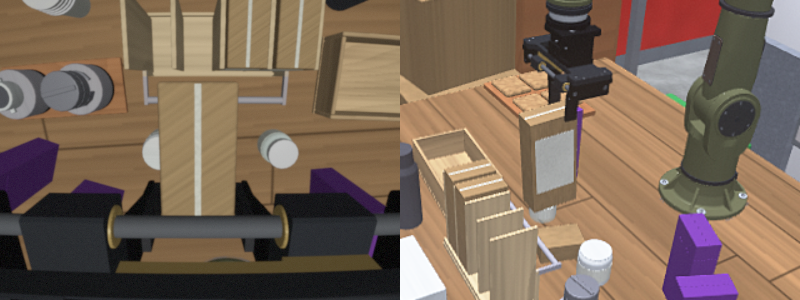

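Run:
```python
import cv2
b=cv2.imread('pics/s14.png'); cv2.imwrite('pics/c20.png',cv2.resize(b[130:245,325:415],None,fx=5,fy=5,interpolation=cv2.INTER_CUBIC))
```

```text
(no output)
```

View pics/c20.png

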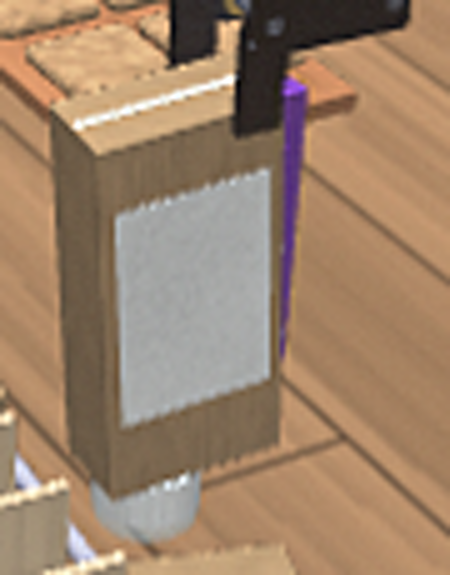

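```bash
cat >> h.py <<'E'
def onface(d,uv,th_deg,off):
    """intersect with vertical plane containing TCP offset off (m) along +Yr where Yr = -toolx (th~-94)"""
    p,th,m,s=pose(); n=-m[:,0]; c=p+n*off; o,r=ray(d,*uv); t=((c-o)@n)/(r@n); q=o+r*t; e=m[:,2]
    return np.array([(q-p)@e,q[2]-p[2]])*1000,q
E
python3 - <<'E'
from h import *
d=load('s14'); f=lambda x,y:(325+x/5,130+y/5)
a,_=onface(d,f(98,155),0,.025);b,_=onface(d,f(115,498),0,.025);c,_=onface(d,f(277,440),0,.025)
print(a,b,c,'tilt(+ = top to +x)',np.degrees(np.arctan2(*(a-b))),np.linalg.norm(a-b),'bottom slope',np.degrees(np.arctan2(*(b-c)[::-1])),np.linalg.norm(b-c))
E
```

```text
[72.34299554 27.35147913] [  56.52360158 -167.8372374 ] [ -33.61552087 -159.86913746] tilt(+ = top to +x) 4.6335042396784845 195.82872180852542 bottom slope -5.051689796045836 90.49061837112957
```

```bash
cat >> h.py <<'E'
CO=np.array([.530,-.3286]);_c=np.radians(-4.65);CX=np.array([np.cos(_c),np.sin(_c)]);CY=np.array([-np.sin(_c),np.cos(_c)])
def ck(x,y): return tuple(CO+CX*x/1000+CY*y/1000)
E
python3 - <<'E'
from h import *
d=load('top0')
for p in((405,328),(437,328),(438,375),(412,376)): print(onz(d,*p,.2).round(3),onz(d,*p,0).round(3))
print(ck(-27,-76))
plan([(.477,.043,.40,-93.7),(.49,-.15,.40,-93.7),(*ck(-27,-76),.38,-94.6),(*ck(-27,-76),.20,-94.6,30)],f=255,step=35)
E
```

```text
[ 0.354 -0.177  0.2  ] [ 0.335 -0.206  0.   ]
[ 0.355 -0.251  0.2  ] [ 0.336 -0.292  0.   ]
[ 0.247 -0.255  0.2  ] [ 0.211 -0.297  0.   ]
[ 0.244 -0.195  0.2  ] [ 0.208 -0.227  0.   ]
(np.float64(0.4969276453733406), np.float64(-0.4021609907454249))
0 -28 0 0 255; 0 -28 0 0.1 255; 32 0 4 0 255; 32 0 4 0 255; 32 0 4 0 255; 32 0 5 0 255; 32 0 4 0 255; 32 0 5 0 255; 31 2 3 0 255; 31 3 3 0 255; 32 2 3 0 255; 31 3 3 0 255; 32 2 3 0 255; 31 3 3 0 255; 32 2 3 0 255; 31 3 2 0.9 255; 0 30 0 0 255; 0 30 0 0 255; 0 30 0 0 255; 0 30 0 0 255

0 30 0 0 255; 0 30 0 0 255

end [ 0.4966 -0.402   0.1996] -94.6
```

Call:
drive_tool(increments="0 -28 0 0 255; 0 -28 0 0 255; 20 0 3 0 255; 32 0 4 0 255; 32 0 4 0 255; 32 0 4 0 255; 32 0 5 0 255; 32 0 5 0 255; 32 0 4 0 255; 32 3 3 0 255; 32 3 3 0 255; 32 3 3 0 255; 31 3 3 0 255; 31 3 3 0 255; 31 3 3 0 255; 31 2 2 0 255; 22 0 1 1 255; 10 0 0 0 255; 0 0 0 0 255; 0 0 0 0 255")

```text
time: 25.28
position: [0.4981, -0.4215, 0.3809]
tool_rot: [-1.17, 1.268, -1.267]
ft_force: [0.6, 0.8, -3.2]
grip_width: 0.574
```

Run:
```python
from h import *
st(); d=snap('wrist','w15.png'); snap('scene','s15.png')
a=cv2.imread('pics/w15.png');b=cv2.imread('pics/s15.png')
cv2.imwrite('pics/c21.png',np.hstack([cv2.resize(a,(400,300)),cv2.resize(b[40:280,200:520],(400,300))]))
plan([(*ck(-27,-76),.38,-94.6),(*ck(-27,-76),.20,-94.6,25)],f=255,step=35)
```

```text
t 25.27 p [ 0.4981 -0.4215  0.3809] th -94.54 F [ 0.6  0.8 -3.2] T [ 0.05  0.07 -0.03] w 0.574 q [ 0.66  0.32  0.    1.09 -0.    1.73 -0.99] tilt -1.0
-19 1 -3 0.1 255; 0 23 0 0 255; 0 22 0 0 255; 0 23 0 0 255; 0 22 0 0 255; 0 23 0 0 255; 0 22 0 0 255; 0 23 0 0 255; 0 22 0 0 255

end [ 0.4966 -0.4024  0.2003] -94.6
```

View pics/c21.png

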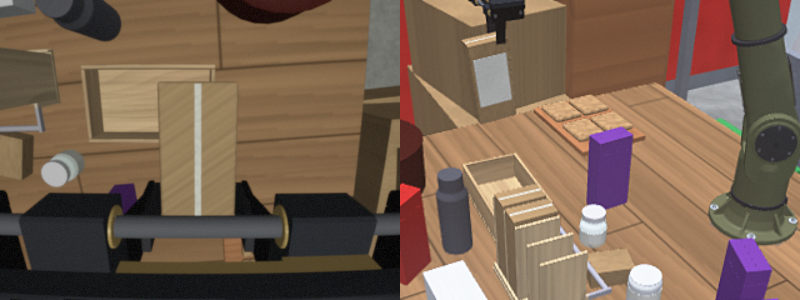

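Call:
drive_tool(increments="-19 1 -3 0 255; 0 23 0 0 255; 0 22 0 0 255; 0 23 0 0 255; 0 22 0 0 255; 0 0 0 0 255; 0 0 0 0 255")

```text
time: 26.25
position: [0.4966, -0.4035, 0.2912]
tool_rot: [-1.17, 1.267, -1.27]
ft_force: [0.4, 0.4, -3.2]
grip_width: 0.574
```

Run:
```python
from h import *
st(); d=snap('wrist','w16.png'); snap('scene','s16.png')
a=cv2.imread('pics/w16.png');b=cv2.imread('pics/s16.png')
cv2.imwrite('pics/c22.png',np.hstack([cv2.resize(a,(400,300)),cv2.resize(b[100:220,230:340],(366,400))[:300]]))
cv2.imwrite('pics/c23.png',cv2.resize(b[80:210,220:340],None,fx=4.5,fy=4.5,interpolation=cv2.INTER_CUBIC))
```

```text
t 26.25 p [ 0.4966 -0.4035  0.2912] th -94.61 F [ 0.4  0.4 -3.2] T [ 0.03  0.02 -0.02] w 0.574 q [ 0.65  0.27 -0.01  1.32  0.    1.54 -1.01] tilt -1.0
```

View pics/c23.png

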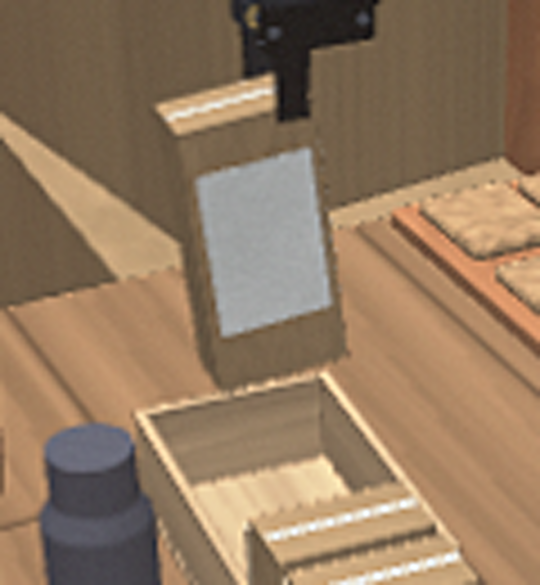

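View pics/w16.png

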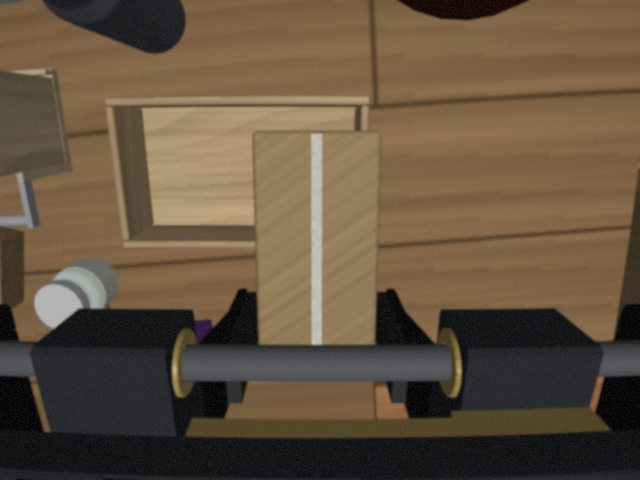

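Run:
```python
from h import *
d=load('s16'); f=lambda x,y:(220+x/4.5,80+y/4.5)
a,qa=onface(d,f(178,135),0,.025);b,qb=onface(d,f(222,388),0,.025);c,qc=onface(d,f(347,352),0,.025)
print(a,b,c,'tilt',np.degrees(np.arctan2(*(a-b))),np.linalg.norm(a-b),np.degrees(np.arctan2(*(b-c)[::-1])))
w=load('w16')
for p in((368,98),(107,100),(125,245)):
    q=onz(w,*p,.08)[:2]; print(p,q,'crate frame',(q-CO)@CX,(q-CO)@CY)
for q in(qb,qc): print('corner in crate',(q[:2]-CO)@CX,(q[:2]-CO)@CY,q[2])
```

```text
[71.68890158 25.01532647] [  52.95332851 -166.67571325] [ -39.98810257 -159.18410773] tilt 5.582266729752984 192.60445583565775 -4.608400755955274
(368, 98) [ 0.59457056 -0.45878078] crate frame 0.07491162452960333 -0.12451764163279286
(107, 100) [ 0.61494073 -0.21245016] crate frame 0.07524502196078983 0.12265356916157583
(125, 245) [ 0.47141933 -0.20020889] crate frame -0.06879635938679378 0.12321944608115018
corner in crate 0.026225917125834396 -0.052972914269803384 0.12488265205870441
corner in crate -0.06673219213955284 -0.05298852854783626 0.13237425757805688
```

Call:
drive_tool(increments="0 0 12 0 255; 0 25 0 0 255; 0 25 0 0 255; 0 25 0 0 255; 0 20 0 0 255; 0 6 0 0 255; 0 5 0 0 255; 0 5 0 0 255; 0 3 0 0 255; 0 3 0 0 255; 0 0 0 0 255")

```text
time: 27.72
position: [0.5089, -0.4067, 0.1786]
tool_rot: [-1.169, 1.263, -1.276]
ft_force: [-4.2, 1.6, 13.3]
grip_width: 0.573
```

Run:
```python
from h import *
st(); d=snap('wrist','w17.png'); snap('scene','s17.png')
b=cv2.imread('pics/s17.png')
cv2.imwrite('pics/c24.png',cv2.resize(b[80:240,220:350],None,fx=3.5,fy=3.5,interpolation=cv2.INTER_CUBIC))
```

```text
t 27.73 p [ 0.5089 -0.4067  0.1786] th -94.71 F [-4.2  1.6 13.3] T [0.4  1.08 0.01] w 0.573 q [ 0.64  0.32 -0.01  1.48  0.01  1.33 -1.02] tilt -1.0
```

View pics/c24.png

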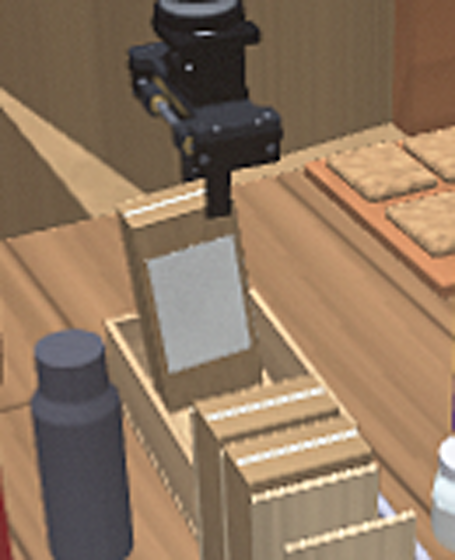

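Call:
drive_tool(increments="0 0 -4 0 255; 0 1 -5 0 255; 0 1 -5 0 255; 0 1 -4 0 255; 0 0 0 0 255", squeeze=8)

```text
time: 28.45
position: [0.4897, -0.4042, 0.1717]
tool_rot: [-1.17, 1.268, -1.271]
ft_force: [-2.5, 0.4, 6.1]
grip_width: 0.574
```

Run:
```python
from h import *
st(); d=snap('wrist','w18.png'); snap('scene','s18.png')
b=cv2.imread('pics/s18.png')
cv2.imwrite('pics/c25.png',cv2.resize(b[80:240,220:350],None,fx=3.5,fy=3.5,interpolation=cv2.INTER_CUBIC))
```

```text
t 28.45 p [ 0.4897 -0.4042  0.1717] th -94.7 F [-2.5  0.4  6.1] T [ 0.16  0.77 -0.01] w 0.574 q [ 0.66  0.3  -0.01  1.53  0.    1.31 -1.01] tilt -1.0
```

View pics/c25.png

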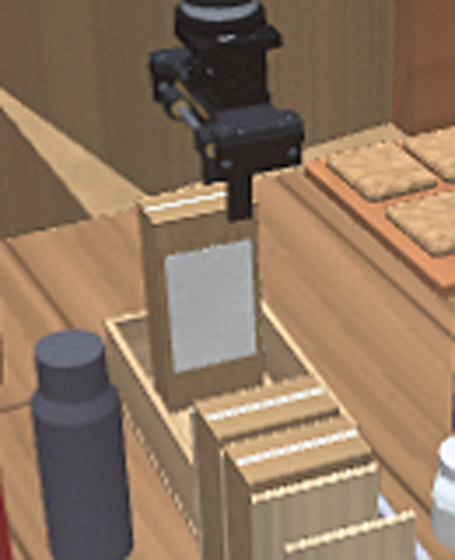

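Call:
drive_tool(increments="0 1 -2 0 255; 0 1 -1 0 255; 0 0 0 0 255; 0 0 0 0 120; 0 0 0 0 100; 0 0 0 0 80; 0 0 0 0 75; 0 0 0 0 75; 0 -10 0 0 75; 0 -20 0 0 75; 0 -40 0 0 75; 0 -40 0 0 75; 0 -30 0 0 75; 0 0 0 0 75")

```text
time: 30.3
position: [0.4885, -0.4039, 0.3129]
tool_rot: [-1.168, 1.262, -1.275]
ft_force: [1.2, 0.3, -0.1]
grip_width: 0.705
```

Run:
```python
from h import *
st(); d=snap('wrist','w19.png'); snap('scene','s19.png')
a=cv2.imread('pics/w19.png');b=cv2.imread('pics/s19.png')
cv2.imwrite('pics/c26.png',np.hstack([cv2.resize(a,(400,300)),cv2.resize(b[80:240,210:370],(300,300))]))
```

```text
t 30.3 p [ 0.4885 -0.4039  0.3129] th -94.65 F [ 1.2  0.3 -0.1] T [ 0.03  0.05 -0.03] w 0.705 q [ 0.65  0.25 -0.    1.31  0.    1.57 -1.  ] tilt -1.0
```

View pics/c26.png

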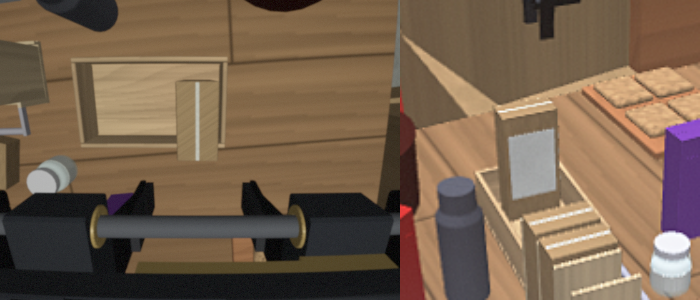

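Run:
```python
from h import *
w=load('w19')
for p in((282,128),(347,128),(282,257),(348,257)):
    q=onz(w,*p,.208)[:2]; print(p,'crate frame',(q-CO)@CX,(q-CO)@CY)
plan([(.50,-.2,.36,-93.7),(.60,-.16,.36,-93.7),(*rk(72,-30),.30,-93.7),(*rk(72,-30),.178,-93.7,30)],f=255,step=50)
```

```text
(282, 128) crate frame 0.041605043305342995 -0.05361969463595215
(347, 128) crate frame 0.04158495547419766 -0.09905659187441401
(282, 257) crate frame -0.053294781891785416 -0.05144608495977814
(348, 257) crate frame -0.05338049844724001 -0.10173071313050437
-41 -10 -1 0 255; -41 -10 -1 0 255; -40 -10 -1 0 255; -41 -11 0 0 255; -40 -10 -1 -0.9 255; -16 0 32 0 255; -15 0 33 0 255; -16 0 32 0 255; -33 15 18 0 255; -34 15 17 0 255; -33 15 18 0 255; -34 15 17 0 255; 0 24 0 0 255; 0 24 0 0 255; 0 25 0 0 255; 0 24 0 0 255; 0 25 0 0 255

end [ 0.6781 -0.0306  0.1776] -93.7
```

Call:
drive_tool(increments="-41 -10 -1 0 255; -41 -10 -1 0 255; -40 -10 -1 0 255; -41 -11 0 0 255; -40 -10 -1 -1 255; -16 0 32 0 255; -15 0 33 0 255; -16 0 32 0 255; -33 15 18 0 255; -34 15 17 0 255; -33 15 18 0 255; -34 15 17 0 255; 0 0 0 0 255; 0 24 0 0 255; 0 24 0 0 255; 0 25 0 0 255; 0 24 0 0 255; 0 25 0 0 255; 0 0 0 0 255")

```text
time: 32.78
position: [0.6755, -0.0317, 0.174]
tool_rot: [-1.183, 1.261, -1.255]
ft_force: [0.3, -0.9, 0.8]
grip_width: 0.008
```

Run:
```python
from h import *
st(); p=pose()[0][:2]; print((p-RO)@RX*1000,(p-RO)@RY*1000)
```

```text
t 32.77 p [ 0.6755 -0.0317  0.174 ] th -93.72 F [ 0.3 -0.9  0.8] T [0.02 0.09 0.  ] w 0.008 q [ 0.2   0.4  -0.25  1.4   0.1   1.36 -1.7 ] tilt -1.0
69.14110207463786 -30.822242307307608
```

Call:
drive_tool(increments="0 -3 -10 0 255; 0 0 -10 0 255; 0 0 -10 0 255; 0 0 -10 0 255; 0 0 -10 0 255; 0 0 -10 0 255; 0 0 -10 0 255; 0 0 -10 0 255; 0 0 -10 0 255; 0 0 -10 0 255; 0 0 0 0 255; 0 0 0 0 255")

```text
time: 34.28
position: [0.5781, -0.024, 0.1799]
tool_rot: [-1.178, 1.256, -1.256]
ft_force: [-0.0, 0.4, 0.1]
grip_width: 0.004
```

Run:
```python
from h import *
st(); d=snap('scene','s20.png')
cv2.imwrite('pics/c27.png',cv2.resize(d['img'][160:300,240:426,::-1],None,fx=3,fy=3))
```

```text
t 34.27 p [ 0.5781 -0.024   0.1799] th -93.65 F [-0.   0.4  0.1] T [ 0.01  0.05 -0.01] w 0.004 q [ 0.23  0.19 -0.27  1.65  0.05  1.31 -1.68] tilt -1.0
```

View pics/c27.png

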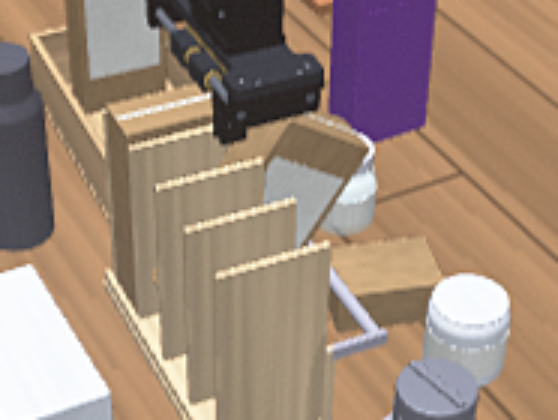

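Call:
drive_tool(increments="0 -20 5 0 255; 0 -40 0 0 0; 0 -40 -20 0 0; 0 -30 -40 0 0; 0 0 -44 0 0; 0 0 0 0 0")

```text
time: 35.08
position: [0.4778, -0.0175, 0.311]
tool_rot: [-1.178, 1.254, -1.258]
ft_force: [0.9, 0.1, 0.7]
grip_width: 0.491
```

Run:
```python
from h import *
st(); d=snap('wrist','w21.png')
for deg in(33,35,37):
    F,a,b=lean(deg,30); print([proj(d,rk(q[0],y,q[1])).round().tolist() for q in(a,b) for y in(-5,-55)])
plan([(*rk(-133,-29),.25,-93.7),(*rk(-133,-29),.150,-93.7,20)],f=0)
```

```text
t 35.08 p [ 0.4778 -0.0175  0.311 ] th -93.65 F [0.9 0.1 0.7] T [ 0.02 -0.03  0.  ] w 0.491 q [ 0.26 -0.07 -0.27  1.66 -0.02  1.55 -1.64] tilt -1.0
[[289.0, 252.0], [349.0, 252.0], [281.0, 161.0], [357.0, 161.0]]
[[289.0, 253.0], [348.0, 253.0], [282.0, 167.0], [357.0, 167.0]]
[[289.0, 253.0], [348.0, 253.0], [282.0, 172.0], [357.0, 172.0]]
0 30 -3 0 0; 0 31 -2 0 0; 0 20 0 0 0; 0 20 0 0 0; 0 20 0 0 0; 0 20 0 0 0; 0 20 0 0 0

end [ 0.4741 -0.0173  0.1495] -93.7
```

View pics/w21.png

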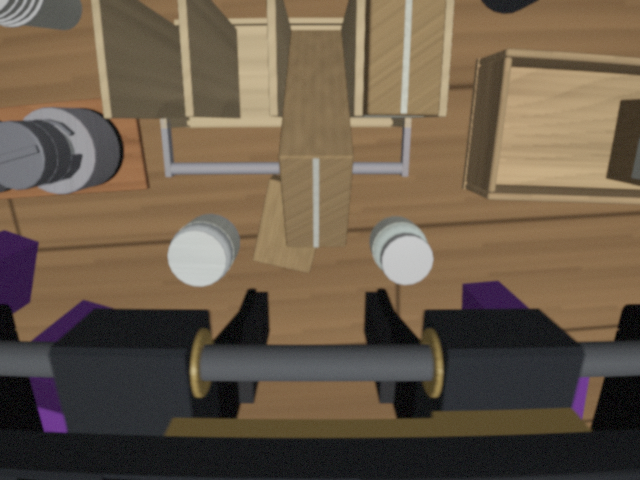

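Call:
drive_tool(increments="0 30 -3 0 0; 0 31 -2 0 0; 0 20 0 0 0; 0 20 0 0 0; 0 20 0 0 0; 0 20 0 0 0; 0 20 0 0 0; 0 0 0 0 0; 0 0 0 0 255; 0 0 0 0 255; 0 0 0 0 255; 0 0 0 0 255; 0 0 0 0 255; 0 0 0 0 255", squeeze=15)

```text
time: 36.88
position: [0.4743, -0.0173, 0.1491]
tool_rot: [-1.178, 1.256, -1.256]
ft_force: [-0.4, 0.3, 1.2]
grip_width: 0.572
```

Call:
drive_tool(increments="0 -5 0 0 255; 0 -10 0 0 255; 0 -15 0 0 255; 0 -20 0 0 255; 0 -20 0 0 255; 0 -25 0 0 255; 0 -25 0 0 255; 0 -25 0 0 255; 0 -25 0 0 255; 0 -25 0 0 255; 0 -25 0 0 255; 0 -25 0 0 255; 0 0 0 0 255; 0 0 0 0 255; 0 0 0 0 255")

```text
time: 38.75
position: [0.4736, -0.0173, 0.3926]
tool_rot: [-1.18, 1.258, -1.255]
ft_force: [-0.0, 0.2, -3.4]
grip_width: 0.571
```

Run:
```python
from h import *
st(); d=snap('wrist','w22.png'); snap('scene','s22.png')
b=cv2.imread('pics/s22.png')
cv2.imwrite('pics/c28.png',cv2.resize(b[90:260,280:420],None,fx=3.5,fy=3.5,interpolation=cv2.INTER_CUBIC))
plan([(.49,-.15,.40,-93.7),(*ck(-22,0),.39,-94.6),(*ck(-22,0),.29,-94.6,30)],f=255,step=35)
```

```text
t 38.75 p [ 0.4736 -0.0173  0.3926] th -93.65 F [-0.   0.2 -3.4] T [0.05 0.11 0.01] w 0.571 q [ 0.26 -0.07 -0.26  1.49 -0.02  1.71 -1.64] tilt -1.0
33 -2 6 0 255; 33 -2 6 0 255; 33 -2 6 0 255; 32 -1 7 0.1 255; 29 2 5 0 255; 29 2 5 0 255; 29 1 5 0 255; 30 2 5 0 255; 29 1 5 0 255; 30 2 4 0.9 255; 0 25 0 0 255; 0 25 0 0 255; 0 25 0 0 255; 0 25 0 0 255

end [ 0.5078 -0.3272  0.2899] -94.6
```

View pics/c28.png

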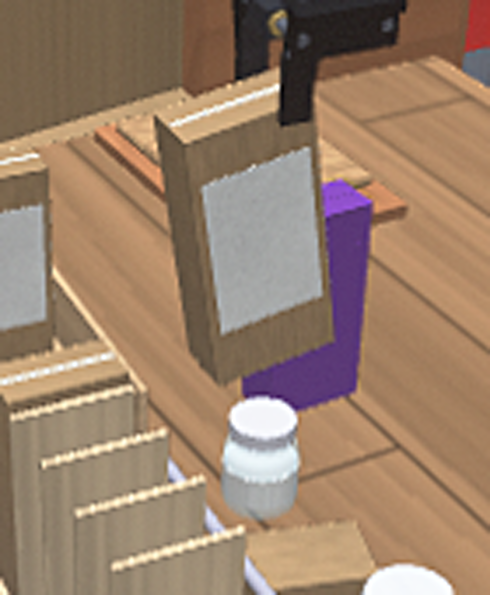

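Call:
drive_tool(increments="20 0 6 0 255; 33 0 6 0 255; 33 0 6 0 255; 33 0 7 0 255; 30 1 5 0 255; 30 1 5 0 255; 30 1 5 0 255; 30 1 5 0 255; 30 1 5 0 255; 25 1 4 1 255; 17 0 12 0 255; 0 0 0 0 255; 0 20 0 0 255; 0 25 0 0 255; 0 25 0 0 255; 0 20 0 0 255; 0 0 0 0 255; 0 0 0 0 255")

```text
time: 41.1
position: [0.5203, -0.3316, 0.2991]
tool_rot: [-1.169, 1.267, -1.269]
ft_force: [-0.2, 0.2, -4.0]
grip_width: 0.57
```

Run:
```python
from h import *
st(); d=snap('wrist','w23.png'); snap('scene','s23.png')
p=pose()[0][:2]; print('crate',(p-CO)@CX*1000,(p-CO)@CY*1000)
b=cv2.imread('pics/s23.png')
cv2.imwrite('pics/c29.png',cv2.resize(b[90:230,230:360],None,fx=4,fy=4,interpolation=cv2.INTER_CUBIC))
```

```text
t 41.1 p [ 0.5203 -0.3316  0.2991] th -94.61 F [-0.2  0.2 -4. ] T [0.11 0.03 0.02] w 0.57 q [ 0.53  0.22 -0.01  1.37  0.    1.55 -1.13] tilt -1.0
crate -9.190335510452364 -4.209485998612053
```

View pics/c29.png

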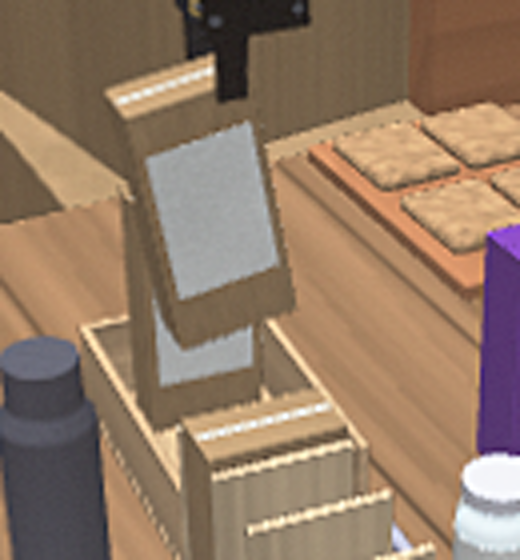

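Run:
```python
from h import *
d=load('s23'); f=lambda x,y:(230+x/4,90+y/4)
a,qa=onface(d,f(128,122),0,.025);b,qb=onface(d,f(182,350),0,.025);c,qc=onface(d,f(294,310),0,.025)
print(a,b,c,'tilt',np.degrees(np.arctan2(*(a-b))),np.linalg.norm(a-b),np.degrees(np.arctan2(*(b-c)[::-1])))
for q in(qb,qc): print('corner in crate',(q[:2]-CO)@CX,(q[:2]-CO)@CY,q[2])
```

```text
[70.08931779 19.2849004 ] [  40.38474712 -172.46201382] [ -50.27939388 -159.05599799] tilt 8.806005482305395 194.03412233711336 -8.411070475332552
corner in crate 0.031548009479630004 0.0206416237809803 0.126940318680003
corner in crate -0.059144327316068675 0.020629868498764643 0.14034633450615397
```

Call:
drive_tool(increments="-4 10 10 0 255; 0 25 0 0 255; 0 25 0 0 255; 0 25 0 0 255; 0 20 0 0 255; 0 8 0 0 255; 0 5 0 0 255; 0 0 0 0 255; 0 2 -4 0 255; 0 2 -5 0 255; 0 1 -5 0 255; 0 1 -5 0 255; 0 1 -5 0 255; 0 1 -4 0 255; 0 0 0 0 255", squeeze=10)

```text
time: 43.08
position: [0.5022, -0.3271, 0.1733]
tool_rot: [-1.169, 1.268, -1.27]
ft_force: [-2.6, 0.8, 6.4]
grip_width: 0.571
```

Run:
```python
from h import *
st(); d=snap('wrist','w24.png'); snap('scene','s24.png')
b=cv2.imread('pics/s24.png')
cv2.imwrite('pics/c30.png',cv2.resize(b[90:230,230:360],None,fx=4,fy=4,interpolation=cv2.INTER_CUBIC))
```

```text
t 43.08 p [ 0.5022 -0.3271  0.1733] th -94.68 F [-2.6  0.8  6.4] T [0.27 0.58 0.04] w 0.571 q [ 0.54  0.22 -0.01  1.62  0.    1.3  -1.12] tilt -1.0
```

View pics/c30.png

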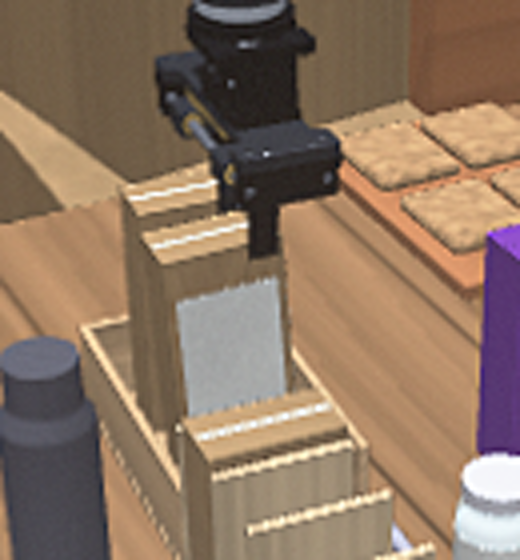

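Call:
drive_tool(increments="0 1 -3 0 255; 0 1 -2 0 255; 0 0 0 0 255; 0 0 0 0 120; 0 0 0 0 100; 0 0 0 0 80; 0 0 0 0 75; 0 0 0 0 75; 0 -10 0 0 75; 0 -20 0 0 75; 0 -40 0 0 75; 0 -40 0 0 75; 0 -30 0 0 75; 0 0 0 0 75")

```text
time: 44.92
position: [0.4987, -0.327, 0.3137]
tool_rot: [-1.168, 1.263, -1.274]
ft_force: [-0.5, 0.0, 0.2]
grip_width: 0.707
```

Run:
```python
from h import *
st(); d=snap('wrist','w25.png'); snap('scene','s25.png')
a=cv2.imread('pics/w25.png');b=cv2.imread('pics/s25.png')
cv2.imwrite('pics/c31.png',np.hstack([a[60:360,150:550],cv2.resize(b[80:240,210:370],(300,300))]))
plan([(.52,-.2,.36,-93.7),(.60,-.19,.36,-93.7),(*rk(75,-90),.30,-93.7),(*rk(75,-90),.176,-93.7,30)],f=255,step=45)
```

```text
t 44.92 p [ 0.4987 -0.327   0.3137] th -94.65 F [-0.5  0.   0.2] T [0.02 0.03 0.02] w 0.707 q [ 0.54  0.17 -0.    1.4   0.    1.56 -1.12] tilt -1.0
-32 -13 3 0 255; -32 -12 3 0 255; -32 -13 3 0 255; -32 -12 3 -0.9 255; -7 0 40 0 255; -8 0 40 0 255; -26 15 18 0 255; -26 15 18 0 255; -26 15 17 0 255; -26 15 18 0 255; 0 25 0 0 255; 0 25 0 0 255; 0 25 0 0 255; 0 24 0 0 255; 0 25 0 0 255

end [ 0.6781 -0.0907  0.1759] -93.7
```

View pics/c31.png

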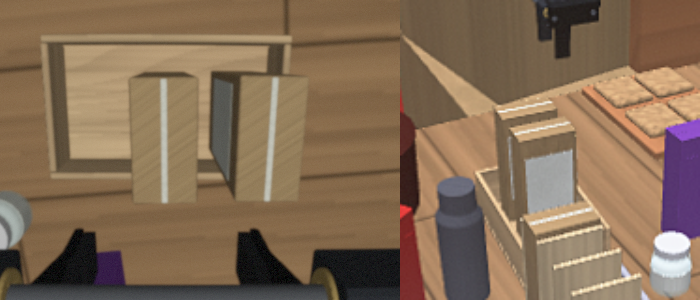

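Call:
drive_tool(increments="-32 -13 3 0 255; -32 -12 3 0 255; -32 -13 3 0 255; -32 -12 3 -1 255; -7 0 40 0 255; -8 0 40 0 255; -26 15 18 0 255; -26 15 18 0 255; -26 15 17 0 255; -26 15 18 0 255; 0 0 0 0 255; 0 25 0 0 255; 0 25 0 0 255; 0 25 0 0 255; 0 24 0 0 255; 0 22 0 0 255; 0 0 0 0 255")

```text
time: 47.15
position: [0.6758, -0.0918, 0.1763]
tool_rot: [-1.182, 1.261, -1.255]
ft_force: [0.3, 1.0, 0.3]
grip_width: 0.006
```

Run:
```python
from h import *
st(); p=pose()[0][:2]; print((p-RO)@RX*1000,(p-RO)@RY*1000)
```

```text
t 47.15 p [ 0.6758 -0.0918  0.1763] th -93.73 F [0.3 1.  0.3] T [0.05 0.07 0.05] w 0.006 q [ 0.22  0.41 -0.17  1.38  0.07  1.37 -1.59] tilt -1.0
73.24650376110803 -90.77242058585445
```

Call:
drive_tool(increments="0 0 -10 0 255; 0 0 -10 0 255; 0 0 -10 0 255; 0 0 -10 0 255; 0 0 -10 0 255; 0 0 -10 0 255; 0 0 -10 0 255; 0 0 -10 0 255; 0 0 -10 0 255; 0 0 -10 0 255; 0 0 -4 0 255; 0 0 0 0 255; 0 0 0 0 255")

```text
time: 48.78
position: [0.5744, -0.0838, 0.1788]
tool_rot: [-1.178, 1.256, -1.256]
ft_force: [-0.8, -0.5, 0.1]
grip_width: 0.006
```

Call:
drive_tool(increments="0 -20 5 0 255; 0 -40 0 0 0; 0 -40 -20 0 0; 0 -35 -40 0 0; 0 0 -43 0 0; 0 0 0 0 0")

```text
time: 49.52
position: [0.475, -0.0777, 0.3151]
tool_rot: [-1.177, 1.254, -1.258]
ft_force: [-0.1, -0.7, 0.6]
grip_width: 0.488
```

Run:
```python
from h import *
st(); d=snap('wrist','w26.png')
F,a,b=lean(35,30); print([proj(d,rk(q[0],y,q[1])).round().tolist() for q in(a,b) for y in(-65,-115)])
plan([(*rk(-133,-89),.25,-93.7),(*rk(-133,-89),.150,-93.7,20)],f=0)
```

```text
t 49.52 p [ 0.475  -0.0777  0.3151] th -93.69 F [-0.1 -0.7  0.6] T [ 0.09 -0.03  0.01] w 0.488 q [ 0.29 -0.07 -0.17  1.65 -0.01  1.56 -1.52] tilt -1.0
[[289.0, 253.0], [347.0, 253.0], [282.0, 168.0], [356.0, 168.0]]
0 32 -3 0 0; -1 33 -3 0 0; 0 20 0 0 0; 0 20 0 0 0; 0 20 0 0 0; 0 20 0 0 0; 0 20 0 0 0

end [ 0.4703 -0.0763  0.1495] -93.7
```

View pics/w26.png

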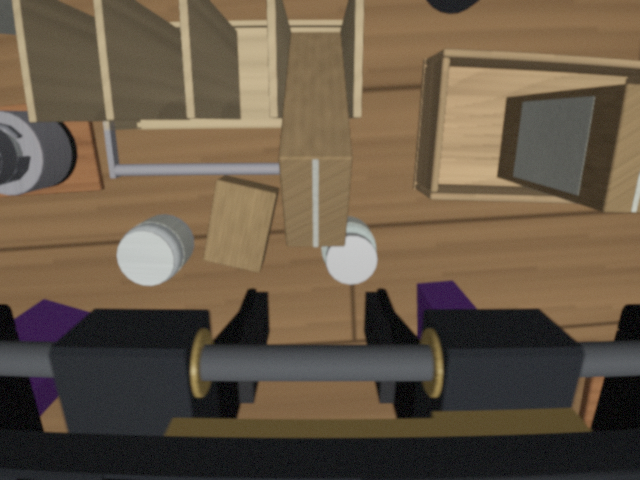

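Call:
drive_tool(increments="0 32 -3 0 0; -1 33 -3 0 0; 0 20 0 0 0; 0 20 0 0 0; 0 20 0 0 0; 0 20 0 0 0; 0 20 0 0 0; 0 0 0 0 0; 0 0 0 0 255; 0 0 0 0 255; 0 0 0 0 255; 0 0 0 0 255; 0 0 0 0 255; 0 0 0 0 255", squeeze=15)

```text
time: 51.32
position: [0.4705, -0.0763, 0.1491]
tool_rot: [-1.178, 1.256, -1.256]
ft_force: [-0.6, -1.1, 1.3]
grip_width: 0.572
```

Call:
drive_tool(increments="0 -5 0 0 255; 0 -10 0 0 255; 0 -15 0 0 255; 0 -20 0 0 255; 0 -20 0 0 255; 0 -25 0 0 255; 0 -25 0 0 255; 0 -25 0 0 255; 0 -25 0 0 255; 0 -25 0 0 255; 0 -25 0 0 255; 0 -25 0 0 255; 0 0 0 0 255; 0 0 0 0 255; 0 0 0 0 255")

```text
time: 53.2
position: [0.4698, -0.0762, 0.3926]
tool_rot: [-1.18, 1.258, -1.255]
ft_force: [0.5, -0.3, -4.1]
grip_width: 0.569
```

Run:
```python
from h import *
st(); plan([(*ck(-5,76),.39,-94.6),(*ck(-5,76),.29,-94.6,25)],f=255,step=30)
```

```text
t 53.2 p [ 0.4698 -0.0762  0.3926] th -93.65 F [ 0.5 -0.3 -4.1] T [0.03 0.06 0.02] w 0.569 q [ 0.29 -0.06 -0.17  1.49 -0.01  1.71 -1.52] tilt -1.0
25 0 10 0 255; 25 0 10 0 255; 24 1 10 0 255; 25 0 11 0 255; 24 1 10 0 255; 25 0 11 0 255; 24 1 10 0.9 255; 0 25 0 0 255; 0 25 0 0 255; 0 25 0 0 255; 0 25 0 0 255

end [ 0.5307 -0.2524  0.2896] -94.6
```

Call:
drive_tool(increments="25 0 10 0 255; 25 0 10 0 255; 24 1 10 0 255; 25 0 11 0 255; 24 1 10 0 255; 25 0 11 0 255; 24 1 10 1 255; 0 0 0 0 255; 0 20 0 0 255; 0 25 0 0 255; 0 25 0 0 255; 0 20 0 0 255; 0 0 0 0 255; 0 0 0 0 255")

```text
time: 54.95
position: [0.5316, -0.252, 0.3017]
tool_rot: [-1.17, 1.267, -1.269]
ft_force: [-0.0, 0.6, -3.9]
grip_width: 0.572
```

Run:
```python
from h import *
st(); d=snap('wrist','w27.png'); snap('scene','s27.png')
p=pose()[0][:2]; print('crate',(p-CO)@CX*1000,(p-CO)@CY*1000)
b=cv2.imread('pics/s27.png')
cv2.imwrite('pics/c32.png',cv2.resize(b[90:230,230:360],None,fx=4,fy=4,interpolation=cv2.INTER_CUBIC))
```

```text
t 54.95 p [ 0.5316 -0.252   0.3017] th -94.61 F [-0.   0.6 -3.9] T [ 0.01  0.01 -0.01] w 0.572 q [ 0.42  0.16 -0.03  1.44  0.    1.54 -1.26] tilt -1.0
crate -4.331841452090536 76.10737443044049
```

View pics/c32.png

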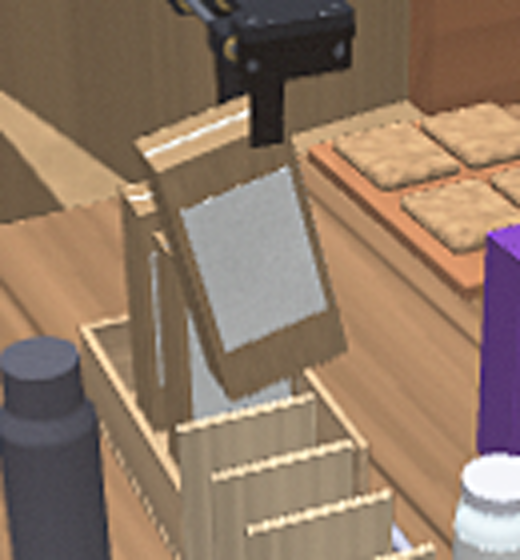

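View pics/w27.png

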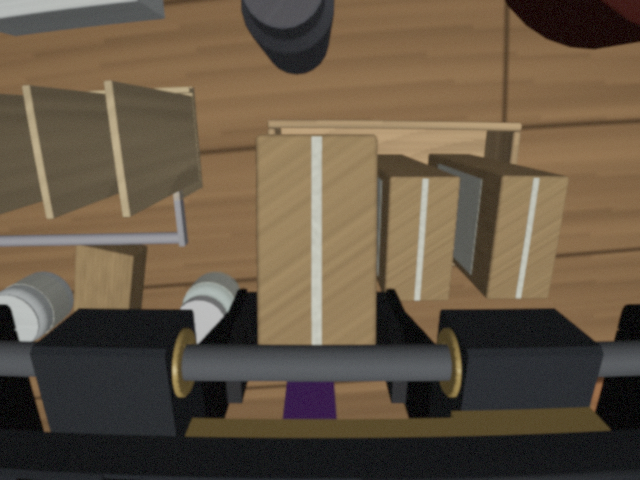

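Run:
```python
from h import *
d=load('s27'); f=lambda x,y:(230+x/4,90+y/4)
a,qa=onface(d,f(157,181),0,.025);b,qb=onface(d,f(232,400),0,.025);c,qc=onface(d,f(345,348),0,.025)
print(a,b,c,'tilt',np.degrees(np.arctan2(*(a-b))),np.linalg.norm(a-b),np.degrees(np.arctan2(*(b-c)[::-1])))
for q in(qb,qc): print('corner in crate',(q[:2]-CO)@CX,(q[:2]-CO)@CY,q[2])
w=load('w27')
for p in((270,124),(520,127)):
    q=onz(w,*p,.08)[:2]; print(p,'crate frame',(q-CO)@CX,(q-CO)@CY)
for p in((375,158),(457,178),(450,297),(388,296),(565,178),(548,296)):
    q=onz(w,*p,.208)[:2]; print(p,'crate frame',(q-CO)@CX,(q-CO)@CY)
```

```text
[71.62948435 10.22890479] [  25.47254831 -174.21655637] [ -63.09409798 -151.89253846] tilt 14.049565995785933 190.13308729768335 -14.147220590740162
corner in crate 0.021467444151479064 0.10101333616038599 0.1279746089176953
corner in crate -0.06714223083605635 0.10099864985797777 0.1502986268276466
(270, 124) crate frame 0.07362256906029527 0.12290856554029382
(520, 127) crate frame 0.07273343117177898 -0.12385924541242344
(375, 158) crate frame 0.052004949700139885 0.037683307728798465
(457, 178) crate frame 0.038641045426443914 -0.020353336734875497
(450, 297) crate frame -0.051726520491592085 -0.024081224285490782
(388, 296) crate frame -0.05069582570363308 0.023510000811984833
(565, 178) crate frame 0.03951187952093373 -0.09876169752532193
(548, 296) crate frame -0.0515199169708089 -0.10143522807548387
```

Call:
drive_tool(increments="0 10 10 0 255; 0 20 10 0 255; 0 25 0 0 255; 0 25 0 0 255; 0 25 0 0 255; 0 9 0 0 255; 0 6 0 0 255; 0 0 0 0 255; 0 2 -5 0 255; 0 2 -5 0 255; 0 2 -5 0 255; 0 1.5 -5 0 255; 0 1.5 -5 0 255; 0 1 -5 0 255; 0 1 -5 0 255; 0 1 -5 0 255; 0 0 0 0 255", squeeze=10)

```text
time: 57.18
position: [0.5127, -0.2511, 0.1718]
tool_rot: [-1.168, 1.265, -1.271]
ft_force: [-3.0, 1.1, 6.9]
grip_width: 0.575
```

Run:
```python
from h import *
st(); d=snap('wrist','w28.png'); snap('scene','s28.png')
b=cv2.imread('pics/s28.png')
cv2.imwrite('pics/c33.png',cv2.resize(b[90:230,230:360],None,fx=4,fy=4,interpolation=cv2.INTER_CUBIC))
```

```text
t 57.17 p [ 0.5127 -0.2511  0.1718] th -94.65 F [-3.   1.1  6.9] T [0.4  0.55 0.  ] w 0.575 q [ 0.44  0.16 -0.03  1.69  0.01  1.28 -1.25] tilt -1.0
```

View pics/c33.png

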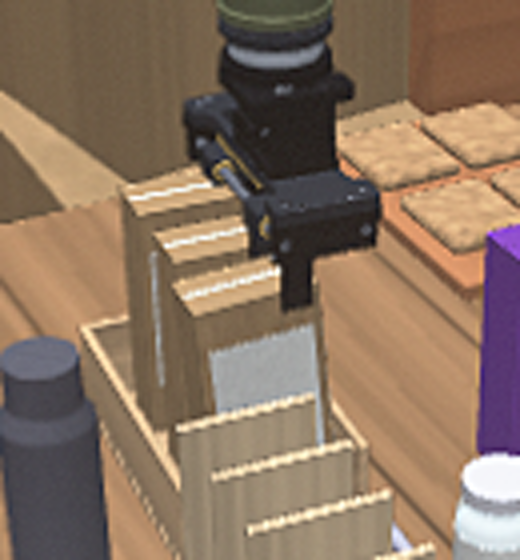

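Call:
drive_tool(increments="0 0.5 -4 0 255; 0 0.5 -4 0 255; 0 0 0 0 255; 0 0 0 0 120; 0 0 0 0 100; 0 0 0 0 80; 0 0 0 0 75; 0 0 0 0 75; 0 -10 0 0 75; 0 -20 0 0 75; 0 -40 0 0 75; 0 -40 0 0 75; 0 -40 0 0 75; 0 0 0 0 75")

```text
time: 59.02
position: [0.5052, -0.251, 0.3227]
tool_rot: [-1.166, 1.262, -1.275]
ft_force: [0.5, -0.7, -0.1]
grip_width: 0.702
```

Run:
```python
from h import *
st(); d=snap('wrist','w29.png'); snap('scene','s29.png');snap('top','t29.png')
a=cv2.imread('pics/w29.png');b=cv2.imread('pics/s29.png')
cv2.imwrite('pics/c34.png',np.hstack([cv2.resize(a,(400,300)),cv2.resize(b[100:260,210:370],(300,300))]))
```

```text
t 59.02 p [ 0.5052 -0.251   0.3227] th -94.65 F [ 0.5 -0.7 -0.1] T [ 0.   -0.02  0.02] w 0.702 q [ 0.44  0.1  -0.03  1.46  0.    1.57 -1.24] tilt -1.0
```

View pics/c34.png

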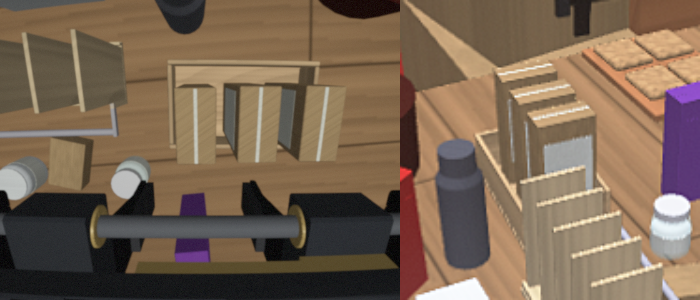

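View pics/t29.png

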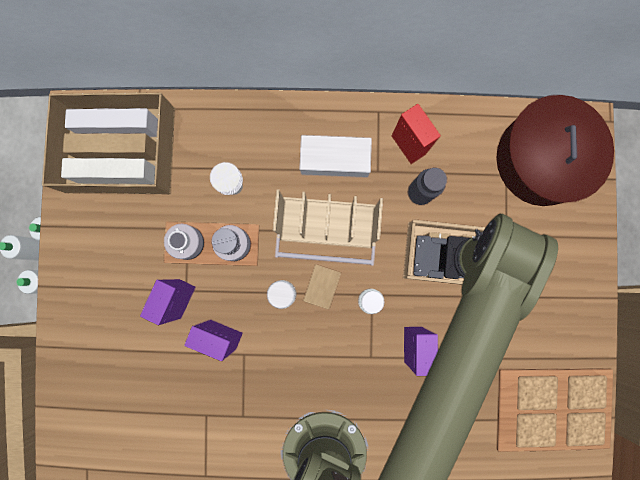

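Call:
drive_tool(increments="0 -30 0 0 75; 0 -30 0 0 75; -30 -10 0 0 75; -40 0 0 0 75; -40 0 0 0 75; -40 0 0 0 75; -40 0 0 0 75; 0 0 0 0 75")

```text
time: 60.18
position: [0.5186, -0.0565, 0.3866]
tool_rot: [-1.174, 1.266, -1.261]
ft_force: [0.4, -0.9, 0.1]
grip_width: 0.703
```

Run:
```python
from h import *
st(); w=snap('wrist','w30.png'); snap('scene','s30.png');t=snap('top','t30.png')
a=cv2.imread('pics/t30.png')
cv2.imwrite('pics/c35.png',np.hstack([cv2.resize(a[205:300,395:520],(400,304)),cv2.resize(a[210:270,160:265],(400,304),interpolation=cv2.INTER_CUBIC)]))
b=cv2.imread('pics/s30.png')
cv2.imwrite('pics/c36.png',np.hstack([cv2.resize(b[120:240,230:350],(380,380)),cv2.resize(b[260:370,350:460],(380,380))]))
```

```text
t 60.17 p [ 0.5186 -0.0565  0.3866] th -94.23 F [ 0.4 -0.9  0.1] T [ 0.03  0.02 -0.03] w 0.703 q [ 0.24  0.03 -0.19  1.41  0.01  1.7  -1.59] tilt -1.0
```

View pics/c35.png

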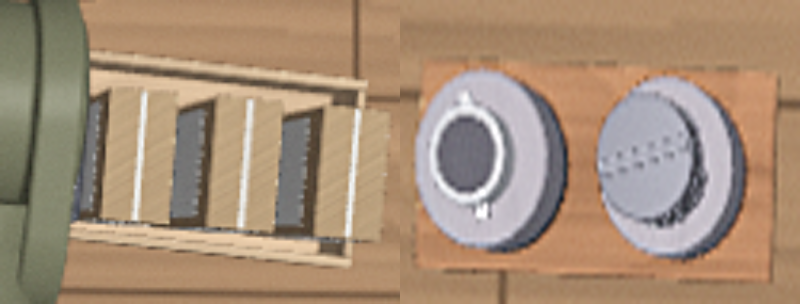

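View pics/c36.png

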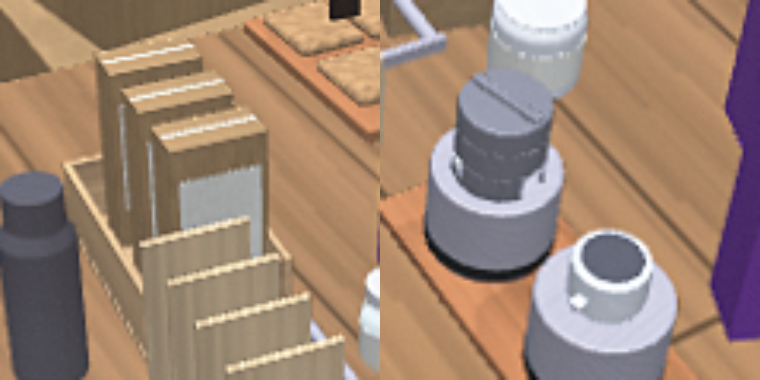

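Run:
```python
from h import *
t=load('t30');s=load('s30')
ft=lambda x,y:(160+(x-400)*105/400,210+y*60/304); fs=lambda x,y:(350+(x-380)*110/380,260+y*110/380); fc=lambda x,y:(395+x*125/400,205+y*95/304)
ct=ft(647,157); cs=fs(503,104); print('cap top',tri(t,ct,s,cs))
a=onz(t,*ft(603,168),.145);b=onz(t,*ft(690,143),.145);print('rib',np.degrees(np.arctan2(*(a-b)[:2][::-1]))%180)
for p in((177,92),(281,100),(388,113),(385,240),(275,232),(170,222)):
    q=onz(t,*fc(*p),.208)[:2]; print((q-CO)@CX,(q-CO)@CY)
print('empty-other cap check: neck', onz(t,*ft(465,152),.116), 'expect cap top z .144 at .549,.251; proj', proj(s,[.549,.251,.144]),cs, proj(t,[.549,.251,.144]),ct)
```

```text
cap top (array([0.54742381, 0.25228373, 0.13911628]), np.float64(0.0020750544537146516))
rib 103.29804732019603
0.03703365170281013 0.054354886429323644
0.039086487453470056 -0.021866388532468597
0.0378252255948093 -0.10166650705835707
-0.05387705706385938 -0.10709684301383764
-0.05594193055773236 -0.02566384955272096
-0.056258683484303816 0.0511109598705312
empty-other cap check: neck [0.54970148 0.37520941 0.116     ] expect cap top z .144 at .549,.251; proj [384.40894426 288.38633611] (385.60526315789474, 290.10526315789474) [224.75225086 240.55867934] (224.8375, 240.98684210526315)
```

Run:
```python
from h import *
print(workorder.close_job()); st()
```

```text
the job is handed in; nothing more can be done
None
the job is handed in; nothing more can be done
```

The job is done and handed in at about 60 s of robot time. It reports no verdict, so the results below are from my own camera checks.

**Cap:** Only one grey cap was present. It is on the right-hand canister, fully down, and I turned it clockwise about 76° until the wrist felt the stop (0.9 N m). My last rib measurements put it 67 to 74° from the lugs. Its top came out about 5 mm low across the top and scene views, while single-view projections agreed within 2 px. I take that as camera error.

**Cartons:** There were three, all in the rack. Each was tipped onto the rail, lifted by its spine end and stood upright in the crate.
- They stand at about y = -77, 0 and +78 mm in the crate frame, with x about -8 mm.
- Their top edges match the height of an upright carton.

**Bystanders:** In the last pictures nothing else looked moved or knocked over, though I did not measure their positions. The gripper was clear of everything when I handed in.

**What went wrong:** My first pass to tip a carton slid over its top without moving it, because the closed fingertips seemed to sit about 10 mm higher than the reported tool point. I repeated it lower and it worked. Each carton also hung 5 to 14° off vertical in the grip, so I righted it against the crate floor before letting go.

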